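Put the handed bottle guides away in their nests

ROBOT

A 7-joint arm with a two-finger parallel gripper is mounted at the origin on the work surface. World frame = base frame: x ahead of the robot, y to its left, z up, the work surface at z = 0. Lengths are in m, angles in rad, forces in N, time in s.
With the tool pointing down it reaches from about 0.4 to 0.875 m from the base axis. Payload 4.4 kg.
Tool frame: the origin (TCP) lies at the very end of the fingers, on their centre line; the grasp point (between the pads) lies 19 mm behind it (hold_point_z is the distance from the TCP to the grasp point, in m); x points along the fingers, y is the direction in which the jaws open and shut, and the axes are right-handed (so a half turn about x gives the same grasp; the last joint's range is limited). The gripper opens to 85 mm and grips with 20 to 120 N. Pads are 22 mm wide; open, the fingers measure 114 mm over their backs; the gripper's body (76 mm by 85 mm) begins 54 mm behind the grasp point. The pads swing forward as they close: fully open they stand 13 mm farther back than shut.
Start: joints at [-1.26, 0.628, 0.038, 1.517, -0.027, 0.996, -0.02], TCP at [0.239, 0.604, 0.231] pointing down, gripper open.
Joint ranges: [-3.06, 3.06], [-0.37, 2.12], [-1.25, 1.32], [0.18, 2.47], [-1.1, 4.24], [0.23, 1.98], [-2.94, 2.94]. Speed limits (rad/s): [2.57, 2.57, 3.14, 3.14, 3.14, 3.14, 3.14].

INTERFACE

Orientations are given as [roll, pitch, yaw] about the fixed x, y, z axes, in that order (R = Rz(yaw) Ry(pitch) Rx(roll)).
In Python, from workcell import * gives the robot as it stands.
- The arm moves only by the tool step_arm, never from a script. Its argument "plan" is a list of rows, each an object of numbers: "wx", "wy", "wz": the turn, a rotation vector about the tool's x, y, z as a fraction of full scale; "dx", "dy", "dz": the shift along the tool's x, y, z as a fraction of full scale; "fingers": the opening, from -1 (shut) to 1 (fully open). In form: [{"wx": .., "wy": .., "wz": .., "dx": .., "dy": .., "dz": .., "fingers": ..}, ...]. A call has 1 to 10 rows; each row shifts and turns the commanded pose from where the row before left it, along the tool's axes as they then stand; what a row does not reach is not made up. Full scale, the value 1, is 2.5 cm for a shift and 4 degrees for a turn. A row lasts 1/12 s, in which the tool goes at most 41.7 mm and 7.16 degrees, less where a joint would pass 70% of its speed; a pose out of reach is approached as far as the arm can. A call with a number of a shift or a turn outside -1 to 1 is refused whole. A call with a gripper value outside its range is refused whole. The fingers move at their own pace and stop on an object; "newtons" is the grip in N (left out, the last holds). Time passes only in rows, so rows that do not move let the fingers close. It gives the time, the measured TCP pose, the force and the opening at its end, in the units of the state.
- observe(): the state, without advancing time (a new reading comes with each control period).
- get_image(name): name is "side" or "top"; returns (picture, depth): 420x560x3 uint8, blue, green, red; 420x560 float32, m along the optical axis (not along the pixel's ray), 0 where there is no reading.
- calibration(name): a dict with "mtx" (3x3 intrinsics, pixels), "dist_coeffs" ([k1, k2, p1, p2, k3] as OpenCV has them; the pictures are not rectified), "extrinsics" (4x4, takes a point from world to camera coordinates). Camera axes: x right, y down, z forward; pixel columns grow to the right and rows downward; lengths in m; the calibration is good to about 2 mm. A picture is of the moment at which its call begins. calibration takes no time and is no camera call.
- close_job(): hands the job in, once; it reports no verdict.
The state is a dict: "t": time; "q": joint angles; "joint_velocities": joint speeds; "tau": joint torques, N m; "eef_pos": TCP position; "eef_rot": TCP orientation; "force": force on the tool from outside, world axes, zero at the start; "ft_torque": the same for the moment, N m; "grip_width": finger opening in m.
Only numpy, scipy, OpenCV 4.12 (cv2) and the standard library are available. Lean on these libraries where they do the work, as an engineer would, in place of code of your own. Each camera call takes 0.05 s, during which the arm holds its last target.

TASK

The left-hand and the right-hand bottle guide of the bottling line's change kit lie on the bench, and one of them is the wrong way up. Lay each one flat and fully home in the tray nest cut for its hand, orange face up, turning over the one that lies green face up. Set the guides down rather than dropping or throwing them, and leave everything else on the bench where it is.

Things in the scene. Friction and masses are not known exactly. Their poses are not given: they have to be found in the camera images.
- guide_left: left-hand bottle guide: green plastic L 20 mm thick, about 0.2 kg, orange skin on one face, steel bushes. Long arm 140 x 38 mm; a 38 mm wide short arm at one end makes the L 98 mm across. Origin: middle of long arm, mid-thickness. z out of the orange face, x to the short-arm end, short arm towards +y: orange up, looking along x, it turns off to the left. Starts flat, either face up.
- left_long (a point): on the left-hand guide's long arm, mid-thickness, 14 mm behind its origin (x -14): here its sides are parallel, 38 mm apart along y. Axes as the guide's. The centre of mass lies near guide x 15, y +15 mm.
- left_short (a point): on the left-hand guide's short arm, mid-thickness (guide x 51, y +64 mm): sides parallel, 38 mm apart along x, from y +49 to its end at y +79; towards the corner they flare in a concave 30 mm radius. The guide can stand by itself on the long arm's outer edge (y -19), short arm upward.
- guide_right: right-hand bottle guide: green plastic L 20 mm thick, about 0.2 kg, orange skin on one face, steel bushes. Long arm 140 x 38 mm; a 38 mm wide short arm at one end makes the L 98 mm across. Origin: middle of long arm, mid-thickness. z out of the orange face, x to the short-arm end, short arm towards -y: orange up, looking along x, it turns off to the right. Starts flat, either face up.
- right_long (a point): on the right-hand guide's long arm, mid-thickness, 14 mm behind its origin (x -14): here its sides are parallel, 38 mm apart along y. Axes as the guide's. The centre of mass lies near guide x 15, y -15 mm.
- right_short (a point): on the right-hand guide's short arm, mid-thickness (guide x 51, y -64 mm): sides parallel, 38 mm apart along x, from y -49 to its end at y -79; towards the corner they flare in a concave 30 mm radius. The guide can stand by itself on the long arm's outer edge (y +19), short arm upward.
- home_left (a point): where the left-hand guide's origin lies when fully home, axes as the guide's then (z up). The fixed nest is a black 176 x 134 mm block with a blue-floored pocket of the guide's outline plus 2 mm all round, 8 mm deep: floor 10 mm below this point, block top 2 mm below it, 18 mm over the bench; a seated guide stands 12 mm proud.
- home_right (a point): where the right-hand guide's origin lies when fully home, axes as the guide's then (z up). The fixed nest is a black 176 x 134 mm block with a blue-floored pocket of the guide's outline plus 2 mm all round, 8 mm deep: floor 10 mm below this point, block top 2 mm below it, 18 mm over the bench; a seated guide stands 12 mm proud.
- tray: aluminium kit tray, fixed, that holds the two nests side by side and the key slot; about 252 x 292 mm, rim 14 mm high; origin on the bench under the middle between the nests, nests to either side along its y, key slot at +x 122 mm. The nests' tops lie 18 mm above the bench
- hydrometer_jar: hydrometer sample jar: clear plastic cylinder 38 mm across on a white foot 84 mm across, 320 mm tall with the hydrometer stem in it; origin under its foot. Leave alone.
- small_jug: white measuring jug, 90 mm across, 100 mm tall, with a handle; origin under its base. Leave alone.
- meter: white and yellow hand-held density meter lying flat, 180 x 64 x 32 mm; origin under its middle. Leave alone.
- sample0: amber sample jar with a black cap, 60 mm across, 75 mm tall; origin under its base. Leave alone.
- sample1: clear sample jar with a black cap, 60 mm across, 75 mm tall; origin under its base. Leave alone.
- hex_key: hex driver with a red handle 100 mm long and a 130 mm steel shaft, lying in the slot along one end of the tray; origin where shaft and handle meet. Leave alone.
Not all that is in view belongs to the job. Leave any yellow look-alike of the part that bears home_left alone. What is shaped like the guide_left but pink is not meant.

How it is judged:
At the end, for the whole second after the job is handed in: Each guide lies at rest in the nest of its own hand, orange face up, flat to within 0.05 rad, its origin within 5.5 mm of the nest's home point (on the pocket floor, not on the rim) and its long arm along the nest's within 0.08 rad (distance between guide_left and home_left below 0.0055 m and angle between each of guide_left, guide_right's own z axis and vertical below 0.05 rad and angle between the x axis of guide_left and the x axis of home_left, either way round below 0.08 rad and linear speed of each of guide_left, guide_right below 0.02 m/s and angular speed of each of guide_left, guide_right below 0.2 rad/s and distance between guide_right and home_right below 0.0055 m and angle between the x axis of guide_right and the x axis of home_right, either way round below 0.08 rad); the robot touches nothing.
It fails at once if a guide is dropped or thrown (moves faster than 0.8 m/s out of the gripper) ((linear speed of guide_left above 0.8 m/s and contact force between the fingers and guide_left below 0.05 N) or (linear speed of guide_right above 0.8 m/s and contact force between the fingers and guide_right below 0.05 N)).
It fails at once if something else on the bench is moved more than 30 mm (distance of any of hydrometer_jar, small_jug, meter, sample0, sample1, hex_key from where it was at the start of the episode above 0.03 m).
It also fails if it takes over 72 s, if anything falls off the work surface, if the arm or the gripper's body presses on something with over 40 N, if the wrist force passes 120 N, or if a joint passes its speed limit or range.

## Working session

There is one attempt and no reset: what is moved stays moved. The work goes in short steps, Python scripts to look and compute and a tool call to move; the robot and the scene stay as the last step left them, time stands still between calls to the robot, and variables do not carry over. Pictures are saved under pics/ and viewed, and the job is handed in when it is done.

Besides the shell and the picture viewer there is one more tool, called after "Emit:" as name(argument=value, ...) on one line, values as JSON. step_arm: Moves the arm, as the interface text tells. Shift numbers are shares of 2.5 cm and turn numbers shares of 4 degrees, none past 1 either way. Its arguments: {"type":"object","properties":{"plan":{"type":"array"},"newtons":{"type":"number"}},"required":["plan"]}

```bash
mkdir -p pics; ls; python3 - <<'E'
from workcell import *
import cv2, numpy as np
print(observe())
for n in ("side","top"):
    p,d=get_image(n); cv2.imwrite(f"pics/{n}0.png",p); np.save(f"pics/{n}0.npy",d); c=calibration(n); print(n,c)
E
```

```text
pics
{'t': 0.0, 'q': array([-1.25980528,  0.62936015,  0.03840146,  1.51839712, -0.02700493,
        0.99625065, -0.02003956]), 'joint_velocities': array([-9.82864687e-05,  7.11899594e-04,  4.18340998e-04, -5.78738923e-04,
       -9.48915435e-04,  1.22684168e-03,  5.08885860e-04]), 'tau': array([-7.91095208e-04, -5.63406622e+01,  1.22577868e+00, -1.93439770e+01,
        1.09732113e-02,  1.05170891e-02, -5.38415904e-06]), 'eef_pos': array([0.23887953, 0.60383928, 0.23036992]), 'eef_rot': array([-1.57169503,  1.56889762, -1.94849622]), 'force': array([-0.59469782, -0.48761149,  0.50477592]), 'ft_torque': array([-0.02004633,  0.03169382, -0.0309098 ]), 'grip_width': 0.08510988778288764}
side {'mtx': array([[543.45617296,   0.        , 271.10553284],
       [  0.        , 543.45617296, 204.88506052],
       [  0.        ,   0.        ,   1.        ]]), 'dist_coeffs': array([-0.20719998,  0.        ,  0.        ,  0.        ,  0.        ]), 'extrinsics': array([[ 0.92029778, -0.39110312, -0.00950539, -0.4534917 ],
       [-0.21686675, -0.48978193, -0.84444211,  0.14960062],
       [ 0.32560838,  0.77919959, -0.53556249,  1.63821584],
       [ 0.        ,  0.        ,  0.        ,  1.        ]])}
top {'mtx': array([[528.57652681,   0.        , 289.0026277 ],
       [  0.        , 528.57652681, 213.31511827],
       [  0.        ,   0.        ,   1.        ]]), 'dist_coeffs': array([0.02278967, 0.        , 0.        , 0.        , 0.        ]), 'extrinsics': array([[ 0.01598215, -0.99979103, -0.01274654,  0.01112863],
       [-0.99547442, -0.0147162 , -0.09388353,  0.47931642],
       [ 0.09367633,  0.01418931, -0.99550159,  1.66644547],
       [ 0.        ,  0.        ,  0.        ,  1.        ]])}
```

View pics/top0.png

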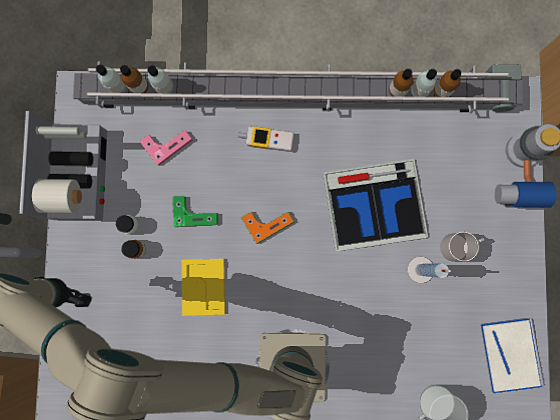

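View pics/side0.png

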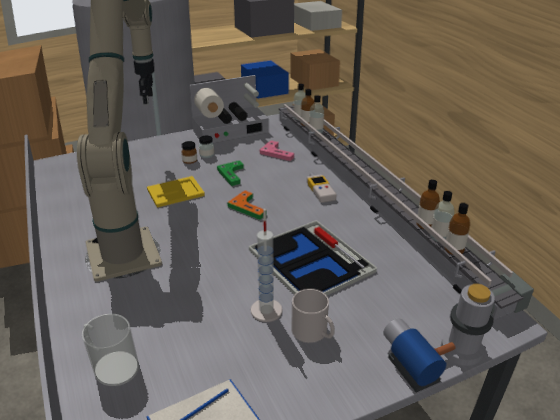

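```bash
python3 - <<'E'
import cv2
p=cv2.imread("pics/top0.png")
a=cv2.resize(p[185:255,160:310],None,fx=5,fy=5,interpolation=cv2.INTER_CUBIC); cv2.imwrite("pics/c1.png",a)
a=cv2.resize(p[150:260,315:435],None,fx=5,fy=5,interpolation=cv2.INTER_CUBIC); cv2.imwrite("pics/c2.png",a)
E
```

```text
(no output)
```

View pics/c1.png

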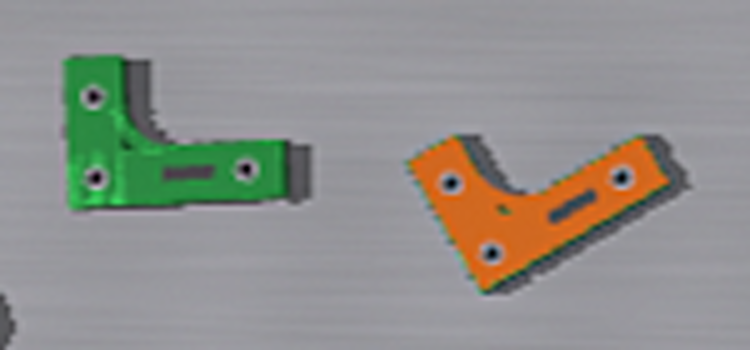

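View pics/c2.png

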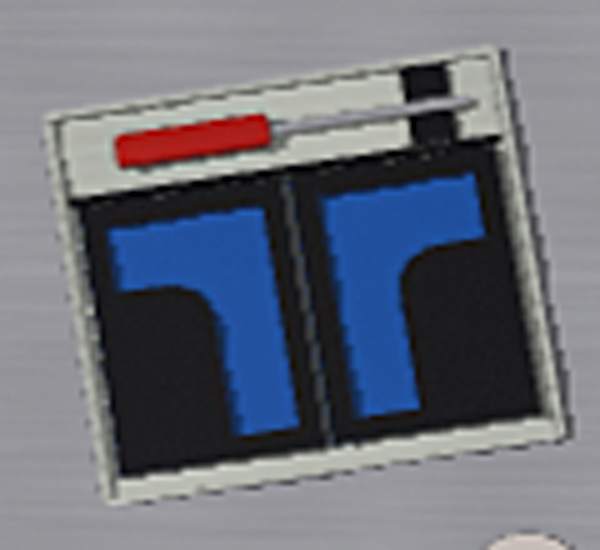

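```bash
cat > h.py <<'E'
from workcell import *
import cv2, numpy as np
from scipy.optimize import minimize
from scipy.spatial.transform import Rotation as Rn
def Lpoly(hand, off=0.0, n=8):
    # hand +1 left, -1 right; L outline w/ inner fillet 30mm (offset off)
    o=off; x1=.070+o; y0=-.019-o; y1=.079+o; xi=.032-o; yi=.019+o; r=.030-o
    pts=[(-.070-o,y0),(x1,y0),(x1,y1),(xi,y1)]
    cx,cy=xi-r,yi+r
    for t in np.linspace(0,-np.pi/2,n): pts.append((cx+r*np.cos(t),cy+r*np.sin(t)))
    pts.append((-.070-o,yi))
    p=np.array(pts); p[:,1]*=hand; return p
def proj(name,P):
    c=calibration(name); E=np.array(c["extrinsics"]); 
    return cv2.projectPoints(np.asarray(P,float).reshape(-1,1,3),cv2.Rodrigues(E[:3,:3])[0],E[:3,3],c["mtx"],c["dist_coeffs"])[0].reshape(-1,2)
def unproj(name,uv,z):
    c=calibration(name); E=np.array(c["extrinsics"])
    n=cv2.undistortPoints(np.asarray(uv,float).reshape(-1,1,2),c["mtx"],c["dist_coeffs"]).reshape(-1,2)
    d=np.c_[n,np.ones(len(n))]@E[:3,:3]; C=-E[:3,:3].T@E[:3,3]
    return C+d*((z-C[2])/d[:,2])[:,None]
S=6
def raster(uv,box):
    x0,y0,x1,y1=box
    m=np.zeros(((y1-y0)*S,(x1-x0)*S),np.uint8)
    q=((uv-[x0-.5,y0-.5])*S-.5)
    cv2.fillPoly(m,[np.round(q*16).astype(np.int32)],1,shift=4)
    return m
def down(m): return cv2.resize(m.astype(np.float32),None,fx=1/S,fy=1/S,interpolation=cv2.INTER_AREA)
def place(poly,x,y,th,z):
    c,s=np.cos(th),np.sin(th)
    return np.c_[poly@np.array([[c,s],[-s,c]])+[x,y],np.full(len(poly),z)]
def softmask(p,kind):
    h=cv2.cvtColor(p,cv2.COLOR_BGR2HSV); H,Sa,V=[h[...,i].astype(int) for i in range(3)]
    if kind=="orange": m=(H<22)&(Sa>150)&(V>90)
    if kind=="green": m=(H>45)&(H<80)&(Sa>110)&(V>40)
    if kind=="blue": m=(H>95)&(H<125)&(Sa>130)&(V>60)
    return m.astype(np.float32)
def fit(name,p,kind,model,x0,box):
    m=softmask(p,kind)[box[1]:box[3],box[0]:box[2]]
    def cost(v): return np.abs(down(model(name,v,box))-m).sum()
    best=None
    for s in [(.008,.008,.1),(.003,.003,.04)]:
        x=x0 if best is None else best.x
        sim=np.array([x]+[np.array(x)+np.eye(3)[i]*s[i] for i in range(3)])
        best=minimize(cost,x,method="Nelder-Mead",options=dict(initial_simplex=sim,xatol=1e-5,fatol=1e-2))
    return best.x,best.fun,m.sum()
def m_face(hand,z):  # only top face seen
    return lambda n,v,b: raster(proj(n,place(Lpoly(hand),*v,z)),b)
def m_solid(hand,z0,z1):
    def f(n,v,b):
        P=Lpoly(hand); m=raster(proj(n,place(P,*v,z0)),b)
        for z in np.linspace(z0,z1,9)[1:]: m=m|raster(proj(n,place(P,*v,z)),b)
        return m
    return f
def m_nest(hand):
    def f(n,v,b):
        P=Lpoly(hand,.002); return raster(proj(n,place(P,*v,.010)),b)&raster(proj(n,place(P,*v,.018)),b)
    return f
E
cat > fit0.py <<'E'
from h import *
for n in ("top","side"):
    p=cv2.imread(f"pics/{n}0.png")
    def go(nm,kind,model,x0):
        uv=proj(n,[[x0[0],x0[1],.02]])[0]; b=[int(uv[0])-42,int(uv[1])-42,int(uv[0])+42,int(uv[1])+42]
        print(n,nm,fit(n,p,kind,model,np.array(x0),b))
    U=lambda u,v:unproj("top",[[u,v]],.02)[0][:2]
    a=U(203,218); go("L green", "green", m_solid(-1,0,.02),[a[0],a[1],1.55])   # green-up: outline mirrored
    a=U(272,230); go("R orange","orange",m_face(-1,.02),[a[0],a[1],np.pi/2+.5])
    a=U(367,217); go("nestL","blue",m_nest(1),[a[0],a[1],.15])
    a=U(392,212); go("nestR","blue",m_nest(-1),[a[0],a[1],.15])
E
python3 fit0.py
```

```text
top L green (array([0.45644538, 0.32010352, 1.65080129]), np.float64(175.75), np.float32(639.0))
top R orange (array([0.4341349 , 0.07295014, 2.1115383 ]), np.float64(164.11111450195312), np.float32(605.0))
top nestL (array([ 0.48259342, -0.22280236,  0.16531607]), np.float64(893.6666870117188), np.float32(1725.0))
top nestR (array([ 0.49531808, -0.29960256,  0.16993932]), np.float64(755.3333129882812), np.float32(1583.0))Traceback (most recent call last):
  File "fit0.py", line 8, in <module>
    a=U(203,218); go("L green", "green", m_solid(-1,0,.02),[a[0],a[1],1.55])   # green-up: outline mirrored
                  ~~^^^^^^^^^^^^^^^^^^^^^^^^^^^^^^^^^^^^^^^^^^^^^^^^^^^^^^^^
  File "fit0.py", line 6, in go
    print(n,nm,fit(n,p,kind,model,np.array(x0),b))
               ~~~^^^^^^^^^^^^^^^^^^^^^^^^^^^^^^^
  File "h.py", line 45, in fit
    best=minimize(cost,x,method="Nelder-Mead",options=dict(initial_simplex=sim,xatol=1e-5,fatol=1e-2))
    res = _minimize_neldermead(fun, x0, args, callback, bounds=bounds,
                               **options)
    fsim[j] = func(sim[j])
              ~~~~^^^^^^^^
    fx = function(np.copy(x), *(wrapper_args + args))
  File "h.py", line 40, in cost
    def cost(v): return np.abs(down(model(name,v,box))-m).sum()
                                    ~~~~~^^^^^^^^^^^^
  File "h.py", line 52, in f
    for z in np.linspace(z0,z1,9)[1:]: m=m|raster(proj(n,place(P,*v,z)),b)
                                                  ~~~~^^^^^^^^^^^^^^^^^
  File "h.py", line 14, in proj
    c=calibration(name); E=np.array(c["extrinsics"]);
ValueError: time passes only in moves, steps and waits
```

```bash
python3 - <<'E'
s=open("h.py").read()
s=s.replace("def Lpoly",'''import os,pickle
if not os.path.exists("cal.pkl"): pickle.dump({n:calibration(n) for n in ("top","side")},open("cal.pkl","wb"))
CAL=pickle.load(open("cal.pkl","rb")); calibration=CAL.get
def Lpoly''',1)
s=s.replace('''m=softmask(p,kind)[box[1]:box[3],box[0]:box[2]]
''','''m=softmask(p,kind)[box[1]:box[3],box[0]:box[2]]
    nl,lab=cv2.connectedComponents(m.astype(np.uint8)); uv=np.round(proj(name,[[*np.mean(place(np.array([[.03,.0],[.0,0]]),*x0,0)[:,:2],0),.015]])[0]-box[:2]).astype(int)
    l=lab[uv[1],uv[0]]
    if l==0: l=1+np.argmax([np.sum(lab==i) for i in range(1,nl)])
    m=cv2.morphologyEx((lab==l).astype(np.uint8),cv2.MORPH_CLOSE,np.ones((3,3))) .astype(np.float32)
    fl=m.astype(np.uint8).copy(); cs,_=cv2.findContours(fl,cv2.RETR_EXTERNAL,cv2.CHAIN_APPROX_NONE); cv2.drawContours(fl,cs,-1,1,-1); m=fl.astype(np.float32)
''')
s=s.replace("    return best.x,best.fun,m.sum()",'''    d=down(model(name,best.x,box)); vis=np.dstack([m*255,d*255,p[box[1]:box[3],box[0]:box[2],2]*.5]).astype(np.uint8)
    fit.k=getattr(fit,"k",0)+1; cv2.imwrite(f"pics/fit{fit.k}_{name}_{kind}.png",cv2.resize(vis,None,fx=3,fy=3,interpolation=0))
    return best.x.round(4),best.fun.round(1),m.sum()''')
open("h.py","w").write(s)
E
python3 fit0.py; python3 - <<'E'
import cv2,glob,numpy as np
f=sorted(glob.glob("pics/fit*_*.png"))[:8]; print(f)
I=[cv2.resize(cv2.imread(x),(190,190)) for x in f]
cv2.imwrite("pics/m1.png",np.vstack([np.hstack(I[:4]),np.hstack(I[4:])]))
E
```

```text
top L green (array([0.4563, 0.3198, 1.6406]), np.float64(77.1), np.float32(735.0))
top R orange (array([0.4341, 0.073 , 2.1115]), np.float64(71.1), np.float32(698.0))
top nestL (array([ 0.4826, -0.2228,  0.1653]), np.float64(49.7), np.float32(881.0))
top nestR (array([ 0.4953, -0.2996,  0.1699]), np.float64(46.3), np.float32(874.0))
side L green (array([0.4543, 0.325 , 1.6426]), np.float64(60.0), np.float32(368.0))
side R orange (array([0.4326, 0.0728, 2.0982]), np.float64(44.2), np.float32(327.0))
side nestL (array([ 0.4821, -0.223 ,  0.1687]), np.float64(36.0), np.float32(498.0))
side nestR (array([ 0.4946, -0.3001,  0.1639]), np.float64(34.4), np.float32(547.0))
['pics/fit1_top_green.png', 'pics/fit2_top_orange.png', 'pics/fit3_top_blue.png', 'pics/fit4_top_blue.png', 'pics/fit5_side_green.png', 'pics/fit6_side_orange.png', 'pics/fit7_side_blue.png', 'pics/fit8_side_blue.png']
```

View pics/m1.png

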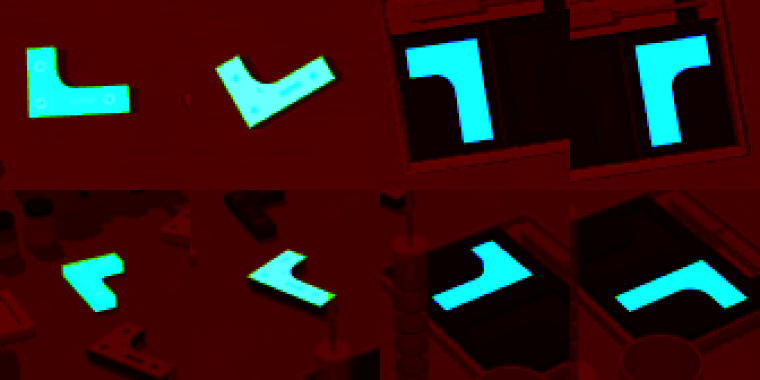

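```bash
cat >> h.py <<'E'
def Rof(o): return Rn.from_euler("xyz",o["eef_rot"]).as_matrix()
def Rdown(psi,tilt=0.0,lean=None):
    "tool down, jaw heading psi; tilt about jaw axis: tool x swings from down toward horizontal heading psi-90deg(+)"
    x=np.array([0,0,-1.]); y=np.array([np.cos(psi),np.sin(psi),0]); R=np.c_[x,y,np.cross(x,y)]
    return Rn.from_rotvec(y*tilt).as_matrix()@R if tilt else R
def to(p,R=None,verbose=True):
    o=observe(); R0=Rof(o); 
    if R is None: R=R0
    rv=Rn.from_matrix(R0.T@R).as_rotvec(degrees=True)/4
    print("t %.2f pos"%o["t"],o["eef_pos"].round(4),"w",round(float(o["grip_width"]),4))
    d=np.array(p)-o["eef_pos"]
    print("turn units",rv.round(2),"| shift after turn",(R.T@d/.025).round(2),"| shift before turn",(R0.T@d/.025).round(2))
E
python3 - <<'E'
from h import *
o=observe(); R=Rof(o); print(R.round(3)); y=R[:,1]; print(np.arctan2(y[1],y[0]))
for psi in (.534,.534-np.pi): to([.4407,.061,.12],Rdown(psi))
E
```

```text
[[-0.001  0.368  0.93 ]
 [-0.002  0.93  -0.368]
 [-1.    -0.002  0.   ]]
1.1939940015939623
t 0.10 pos [0.2389 0.6039 0.2305] w 0.0853
turn units [9.45 0.01 0.02] | shift after turn [ 4.42 -4.11 22.8 ] | shift before turn [  4.45 -17.21  15.49]
t 0.10 pos [0.2389 0.6039 0.2305] w 0.0853
turn units [-3.555e+01 -3.000e-02  1.000e-02] | shift after turn [  4.42   4.11 -22.8 ] | shift before turn [  4.45 -17.21  15.49]
```

Emit:
step_arm(plan=[{"wx": 0.945, "dx": 0.2, "fingers": 1}, {"wx": 0.945, "dx": 0.2, "fingers": 1}, {"wx": 0.945, "dx": 0.2, "fingers": 1}, {"wx": 0.945, "dx": 0.2, "fingers": 1}, {"wx": 0.945, "dx": 0.2, "fingers": 1}, {"wx": 0.945, "dx": 0.2, "fingers": 1}, {"wx": 0.945, "dx": 0.2, "fingers": 1}, {"wx": 0.945, "dx": 0.2, "fingers": 1}, {"wx": 0.945, "dx": 0.2, "fingers": 1}, {"wx": 0.945, "dx": 0.2, "fingers": 1}], newtons=60)

```text
validation failed for argument at $.pl...
```

Emit:
step_arm(plan=[{"dz": 1, "dy": -0.18, "fingers": 1}, {"dz": 1, "dy": -0.18, "fingers": 1}, {"dz": 1, "dy": -0.18, "fingers": 1}, {"dz": 1, "dy": -0.18, "fingers": 1}, {"dz": 1, "dy": -0.18, "fingers": 1}, {"dz": 1, "dy": -0.18, "fingers": 1}, {"dz": 1, "dy": -0.18, "fingers": 1}, {"dz": 1, "dy": -0.18, "fingers": 1}, {"dz": 1, "dy": -0.18, "fingers": 1}, {"dz": 1, "dy": -0.18, "fingers": 1}])

```text
validation failed for argument at $.pl...
```

Emit:
step_arm(plan=[{"dz": 1, "dy": -0.18, "fingers": 1}, {"dz": 1, "dy": -0.18, "fingers": 1}, {"dz": 1, "dy": -0.18, "fingers": 1}, {"dz": 1, "dy": -0.18, "fingers": 1}, {"dz": 1, "dy": -0.18, "fingers": 1}, {"dz": 1, "dy": -0.18, "fingers": 1}, {"dz": 1, "dy": -0.18, "fingers": 1}, {"dz": 1, "dy": -0.18, "fingers": 1}, {"dz": 1, "dy": -0.18, "fingers": 1}, {"dz": 1, "dy": -0.18, "fingers": 1}])

```text
validation failed for argument at $.pl...
```

```bash
python3 - <<'E'
from h import *
to([.4407,.061,.0075],Rdown(.534))
E
```

```text
t 0.10 pos [0.2389 0.6039 0.2305] w 0.0853
turn units [9.45 0.01 0.02] | shift after turn [ 8.92 -4.11 22.8 ] | shift before turn [  8.95 -17.21  15.49]
```

Emit:
step_arm(plan=[{"wx": 0.95, "wy": 0, "wz": 0, "dx": 0.2, "dy": 0, "dz": 0, "fingers": 1}], newtons=60)

```text
t: 0.18
eef_pos: [0.2394, 0.6046, 0.2266]
eef_rot: [1.957, 1.57, 1.513]
force: [-0.1, -0.6, -0.4]
grip_width: 0.0859
```

Emit:
step_arm(plan=[{"wx": 0.94, "wy": 0, "wz": 0, "dx": 0.2, "dy": 0, "dz": 0, "fingers": 1}, {"wx": 0.94, "wy": 0, "wz": 0, "dx": 0.2, "dy": 0, "dz": 0, "fingers": 1}, {"wx": 0.94, "wy": 0, "wz": 0, "dx": 0.2, "dy": 0, "dz": 0, "fingers": 1}, {"wx": 0.94, "wy": 0, "wz": 0, "dx": 0.2, "dy": 0, "dz": 0, "fingers": 1}, {"wx": 0.94, "wy": 0, "wz": 0, "dx": 0.2, "dy": 0, "dz": 0, "fingers": 1}, {"wx": 0.94, "wy": 0, "wz": 0, "dx": 0.2, "dy": 0, "dz": 0, "fingers": 1}, {"wx": 0.94, "wy": 0, "wz": 0, "dx": 0.2, "dy": 0, "dz": 0, "fingers": 1}, {"wx": 0.94, "wy": 0, "wz": 0, "dx": 0.2, "dy": 0, "dz": 0, "fingers": 1}, {"wx": 0.94, "wy": 0, "wz": 0, "dx": 0.2, "dy": 0, "dz": 0, "fingers": 1}])

```text
t: 0.93
eef_pos: [0.2389, 0.6041, 0.1805]
eef_rot: [-0.945, 1.57, -1.982]
force: [-1.5, -0.1, 0.2]
grip_width: 0.0849
```

Emit:
step_arm(plan=[{"wx": 0, "wy": 0, "wz": 0, "dx": 0, "dy": -0.18, "dz": 1, "fingers": 1}, {"wx": 0, "wy": 0, "wz": 0, "dx": 0, "dy": -0.18, "dz": 1, "fingers": 1}, {"wx": 0, "wy": 0, "wz": 0, "dx": 0, "dy": -0.18, "dz": 1, "fingers": 1}, {"wx": 0, "wy": 0, "wz": 0, "dx": 0, "dy": -0.18, "dz": 1, "fingers": 1}, {"wx": 0, "wy": 0, "wz": 0, "dx": 0, "dy": -0.18, "dz": 1, "fingers": 1}, {"wx": 0, "wy": 0, "wz": 0, "dx": 0, "dy": -0.18, "dz": 1, "fingers": 1}, {"wx": 0, "wy": 0, "wz": 0, "dx": 0, "dy": -0.18, "dz": 1, "fingers": 1}, {"wx": 0, "wy": 0, "wz": 0, "dx": 0, "dy": -0.18, "dz": 1, "fingers": 1}, {"wx": 0, "wy": 0, "wz": 0, "dx": 0, "dy": -0.18, "dz": 1, "fingers": 1}, {"wx": 0, "wy": 0, "wz": 0, "dx": 0, "dy": -0.18, "dz": 1, "fingers": 1}])

```text
t: 1.77
eef_pos: [0.3285, 0.3653, 0.1811]
eef_rot: [-1.215, 1.57, -2.249]
force: [0.1, -0.1, -0.3]
grip_width: 0.0855
```

Emit:
step_arm(plan=[{"wx": 0, "wy": 0, "wz": 0, "dx": 0, "dy": -0.18, "dz": 1, "fingers": 1}, {"wx": 0, "wy": 0, "wz": 0, "dx": 0, "dy": -0.18, "dz": 1, "fingers": 1}, {"wx": 0, "wy": 0, "wz": 0, "dx": 0, "dy": -0.18, "dz": 1, "fingers": 1}, {"wx": 0, "wy": 0, "wz": 0, "dx": 0, "dy": -0.18, "dz": 1, "fingers": 1}, {"wx": 0, "wy": 0, "wz": 0, "dx": 0, "dy": -0.18, "dz": 1, "fingers": 1}, {"wx": 0, "wy": 0, "wz": 0, "dx": 0, "dy": -0.18, "dz": 1, "fingers": 1}, {"wx": 0, "wy": 0, "wz": 0, "dx": 0, "dy": -0.18, "dz": 1, "fingers": 1}, {"wx": 0, "wy": 0, "wz": 0, "dx": 0, "dy": -0.18, "dz": 1, "fingers": 1}, {"wx": 0, "wy": 0, "wz": 0, "dx": 0, "dy": -0.18, "dz": 1, "fingers": 1}, {"wx": 0, "wy": 0, "wz": 0, "dx": 0, "dy": -0.18, "dz": 1, "fingers": 1}])

```text
t: 2.6
eef_pos: [0.4176, 0.1275, 0.1812]
eef_rot: [-1.907, 1.57, -2.941]
force: [-0.2, 0.4, 0.1]
grip_width: 0.0851
```

```bash
python3 - <<'E'
from h import *
to([.4407,.061,.0075],Rdown(.534)); print(observe()["q"].round(3))
E
```

```text
t 2.60 pos [0.4176 0.1275 0.1812] w 0.0851
turn units [ 0.04 -0.    0.01] | shift after turn [ 6.95 -0.56  2.76] | shift before turn [ 6.95 -0.57  2.76]
[-0.496  0.417  0.184  2.144 -0.134  0.591  0.322]
```

Emit:
step_arm(plan=[{"wx": 0, "wy": 0, "wz": 0, "dx": 1, "dy": -0.19, "dz": 0.92, "fingers": 1}, {"wx": 0, "wy": 0, "wz": 0, "dx": 1, "dy": -0.19, "dz": 0.92, "fingers": 1}, {"wx": 0, "wy": 0, "wz": 0, "dx": 1, "dy": -0.19, "dz": 0.92, "fingers": 1}, {"wx": 0, "wy": 0, "wz": 0, "dx": 1, "dy": 0, "dz": 0, "fingers": 1}, {"wx": 0, "wy": 0, "wz": 0, "dx": 1, "dy": 0, "dz": 0, "fingers": 1}, {"wx": 0, "wy": 0, "wz": 0, "dx": 1, "dy": 0, "dz": 0, "fingers": 1}, {"wx": 0, "wy": 0, "wz": 0, "dx": 0.6, "dy": 0, "dz": 0, "fingers": 1}, {"wx": 0, "wy": 0, "wz": 0, "dx": 0.35, "dy": 0, "dz": 0, "fingers": 1}, {"wx": 0, "wy": 0, "wz": 0, "dx": 0, "dy": 0, "dz": 0, "fingers": 1}])

```text
t: 3.35
eef_pos: [0.4375, 0.0643, 0.0225]
eef_rot: [-2.563, 1.56, 2.686]
force: [-0.1, 0.8, 0.3]
grip_width: 0.0855
```

```bash
python3 - <<'E'
from h import *
to([.4407,.061,.0075],Rdown(.534)); 
p,d=get_image("side"); cv2.imwrite("pics/s1.png",cv2.resize(p[100:260,150:350],None,fx=4,fy=4,interpolation=cv2.INTER_CUBIC)[:600,:800])
E
```

```text
t 3.35 pos [0.4375 0.0643 0.0225] w 0.0855
turn units [ 0.03 -0.13  0.09] | shift after turn [0.6  0.04 0.18] | shift before turn [0.6  0.05 0.19]
```

View pics/s1.png

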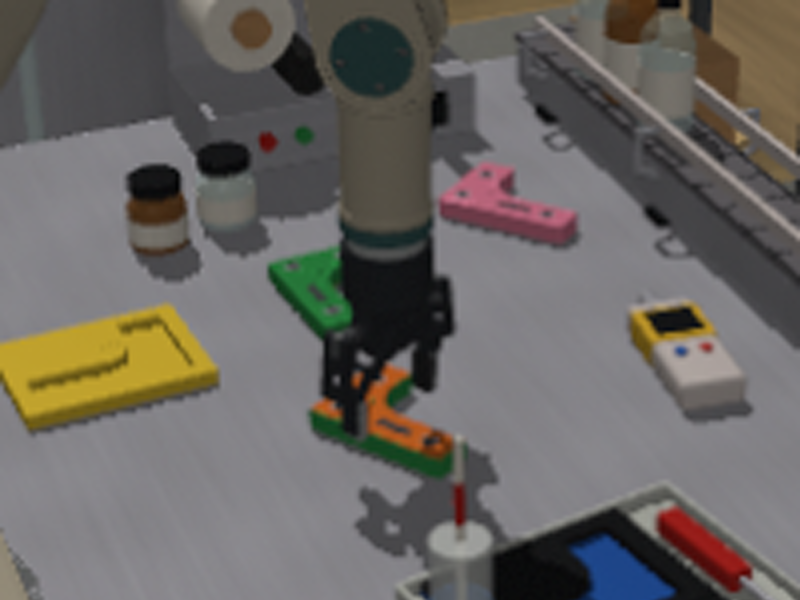

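Emit:
step_arm(plan=[{"wx": 0, "wy": -0.13, "wz": 0.09, "dx": 0.3, "dy": 0.04, "dz": 0.18, "fingers": 1}, {"wx": 0, "wy": 0, "wz": 0, "dx": 0.3, "dy": 0, "dz": 0, "fingers": 1}, {"wx": 0, "wy": 0, "wz": 0, "dx": 0, "dy": 0, "dz": 0, "fingers": -1}, {"wx": 0, "wy": 0, "wz": 0, "dx": 0, "dy": 0, "dz": 0, "fingers": -1}, {"wx": 0, "wy": 0, "wz": 0, "dx": 0, "dy": 0, "dz": 0, "fingers": -1}, {"wx": 0, "wy": 0, "wz": 0, "dx": 0, "dy": 0, "dz": 0, "fingers": -1}, {"wx": 0, "wy": 0, "wz": 0, "dx": 0, "dy": 0, "dz": 0, "fingers": -1}, {"wx": 0, "wy": 0, "wz": 0, "dx": 0, "dy": 0, "dz": 0, "fingers": -1}])

```text
t: 4.07
eef_pos: [0.4419, 0.0612, 0.0101]
eef_rot: [1.567, 1.566, 0.533]
force: [-0.8, 0.1, 6.3]
grip_width: 0.036
```

```bash
python3 - <<'E'
from h import *
o=observe();print(o["force"],o["grip_width"]); to([.4812,-.3023,.10],Rdown(.167+np.pi/2)); to([.4812,-.3023,.10],Rdown(.167-np.pi/2)) 
E
```

```text
[-0.79010177  0.05552999  6.26948003] 0.03598043801383074
t 4.07 pos [0.4419 0.0612 0.0101] w 0.036
turn units [-17.2    0.04  -0.06] | shift after turn [ -3.59 -14.6   -0.87] | shift before turn [-3.62 -6.07 13.3 ]
t 4.07 pos [0.4419 0.0612 0.0101] w 0.036
turn units [27.8  -0.07 -0.05] | shift after turn [-3.59 14.6   0.87] | shift before turn [-3.62 -6.07 13.3 ]
```

Emit:
step_arm(plan=[{"wx": 0, "wy": 0, "wz": 0, "dx": -0.6, "dy": 0, "dz": 0, "fingers": -1}, {"wx": 0, "wy": 0, "wz": 0, "dx": -0.8, "dy": 0, "dz": 0, "fingers": -1}, {"wx": 1, "wy": 0, "wz": 0, "dx": -0.8, "dy": 0, "dz": 0, "fingers": -1}, {"wx": 1, "wy": 0, "wz": 0, "dx": -0.8, "dy": 0, "dz": 0, "fingers": -1}, {"wx": 1, "wy": 0, "wz": 0, "dx": -0.6, "dy": 0, "dz": 0, "fingers": -1}, {"wx": 1, "wy": 0, "wz": 0, "dx": 0, "dy": 0, "dz": 0, "fingers": -1}, {"wx": 1, "wy": 0, "wz": 0, "dx": 0, "dy": 0, "dz": 0, "fingers": -1}, {"wx": 1, "wy": 0, "wz": 0, "dx": 0, "dy": 0, "dz": 0, "fingers": -1}, {"wx": 1, "wy": 0, "wz": 0, "dx": 0, "dy": 0, "dz": 0, "fingers": -1}, {"wx": 1, "wy": 0, "wz": 0, "dx": 0, "dy": 0, "dz": 0, "fingers": -1}])

```text
t: 4.9
eef_pos: [0.4406, 0.061, 0.0993]
eef_rot: [2.291, 1.568, 0.695]
force: [-0.1, -0.2, -4.2]
grip_width: 0.0365
```

Emit:
step_arm(plan=[{"wx": 1, "wy": 0, "wz": 0, "dx": 0, "dy": 0, "dz": 0, "fingers": -1}, {"wx": 1, "wy": 0, "wz": 0, "dx": 0, "dy": 0, "dz": 0, "fingers": -1}, {"wx": 1, "wy": 0, "wz": 0, "dx": 0, "dy": 0, "dz": 0, "fingers": -1}, {"wx": 1, "wy": 0, "wz": 0, "dx": 0, "dy": 0, "dz": 0, "fingers": -1}, {"wx": 1, "wy": 0, "wz": 0, "dx": 0, "dy": 0, "dz": 0, "fingers": -1}, {"wx": 1, "wy": 0, "wz": 0, "dx": 0, "dy": 0, "dz": 0, "fingers": -1}, {"wx": 1, "wy": 0, "wz": 0, "dx": 0, "dy": 0, "dz": 0, "fingers": -1}, {"wx": 1, "wy": 0, "wz": 0, "dx": 0, "dy": 0, "dz": 0, "fingers": -1}, {"wx": 1, "wy": 0, "wz": 0, "dx": 0, "dy": 0, "dz": 0, "fingers": -1}, {"wx": 1, "wy": 0, "wz": 0, "dx": 0, "dy": 0, "dz": 0, "fingers": -1}])

```text
t: 5.73
eef_pos: [0.4404, 0.061, 0.0991]
eef_rot: [-3.03, 1.569, 0.959]
force: [-0.3, 0.2, -2.4]
grip_width: 0.036
```

Emit:
step_arm(plan=[{"wx": 1, "wy": 0, "wz": 0, "dx": 0, "dy": 0, "dz": 0, "fingers": -1}, {"wx": 1, "wy": 0, "wz": 0, "dx": 0, "dy": 0, "dz": 0, "fingers": -1}, {"wx": 1, "wy": 0, "wz": 0, "dx": 0, "dy": 0, "dz": 0, "fingers": -1}, {"wx": 1, "wy": 0, "wz": 0, "dx": 0, "dy": 0, "dz": 0, "fingers": -1}, {"wx": 1, "wy": 0, "wz": 0, "dx": 0, "dy": 0, "dz": 0, "fingers": -1}, {"wx": 1, "wy": 0, "wz": 0, "dx": 0, "dy": 0, "dz": 0, "fingers": -1}, {"wx": 1, "wy": 0, "wz": 0, "dx": 0, "dy": 0, "dz": 0, "fingers": -1}, {"wx": 1, "wy": 0, "wz": 0, "dx": 0, "dy": 0, "dz": 0, "fingers": -1}, {"wx": 1, "wy": 0, "wz": 0, "dx": 0, "dy": 0, "dz": 0, "fingers": -1}, {"wx": 0.8, "wy": 0, "wz": 0, "dx": 0, "dy": 0, "dz": 0, "fingers": -1}])

```text
t: 6.57
eef_pos: [0.4403, 0.0611, 0.0991]
eef_rot: [-2.186, 1.569, 1.119]
force: [-1.3, -0.5, -2.6]
grip_width: 0.0361
```

```bash
python3 - <<'E'
from h import *
to([.4812,-.3023,.08],Rdown(.167-np.pi/2)) 
E
```

```text
t 6.57 pos [0.4403 0.0611 0.0991] w 0.0361
turn units [-0.05 -0.02  0.02] | shift after turn [ 0.76 14.61  0.8 ] | shift before turn [ 0.74 14.61  0.75]
```

Emit:
step_arm(plan=[{"wx": 0, "wy": 0, "wz": 0, "dx": 0, "dy": 0.97, "dz": 0.05, "fingers": -1}, {"wx": 0, "wy": 0, "wz": 0, "dx": 0, "dy": 0.97, "dz": 0.05, "fingers": -1}, {"wx": 0, "wy": 0, "wz": 0, "dx": 0, "dy": 0.97, "dz": 0.05, "fingers": -1}, {"wx": 0, "wy": 0, "wz": 0, "dx": 0, "dy": 0.97, "dz": 0.05, "fingers": -1}, {"wx": 0, "wy": 0, "wz": 0, "dx": 0, "dy": 0.97, "dz": 0.05, "fingers": -1}, {"wx": 0, "wy": 0, "wz": 0, "dx": 0, "dy": 0.97, "dz": 0.05, "fingers": -1}, {"wx": 0, "wy": 0, "wz": 0, "dx": 0, "dy": 0.97, "dz": 0.05, "fingers": -1}, {"wx": 0, "wy": 0, "wz": 0, "dx": 0, "dy": 0.97, "dz": 0.05, "fingers": -1}, {"wx": 0, "wy": 0, "wz": 0, "dx": 0, "dy": 0.97, "dz": 0.05, "fingers": -1}, {"wx": 0, "wy": 0, "wz": 0, "dx": 0, "dy": 0.97, "dz": 0.05, "fingers": -1}])

```text
t: 7.4
eef_pos: [0.4684, -0.181, 0.0988]
eef_rot: [-2.132, 1.568, 1.176]
force: [1.1, -0.5, -2.6]
grip_width: 0.036
```

Emit:
step_arm(plan=[{"wx": 0, "wy": 0, "wz": 0, "dx": 0.2, "dy": 0.97, "dz": 0.05, "fingers": -1}, {"wx": 0, "wy": 0, "wz": 0, "dx": 0.2, "dy": 0.97, "dz": 0.05, "fingers": -1}, {"wx": 0, "wy": 0, "wz": 0, "dx": 0.2, "dy": 0.97, "dz": 0.05, "fingers": -1}, {"wx": 0, "wy": 0, "wz": 0, "dx": 0.2, "dy": 0.97, "dz": 0.05, "fingers": -1}, {"wx": 0, "wy": 0, "wz": 0, "dx": 0.2, "dy": 0.97, "dz": 0.05, "fingers": -1}, {"wx": 0, "wy": 0, "wz": 0, "dx": 0, "dy": 0, "dz": 0, "fingers": -1}, {"wx": 0, "wy": 0, "wz": 0, "dx": 0, "dy": 0, "dz": 0, "fingers": -1}])

```text
t: 7.98
eef_pos: [0.482, -0.302, 0.0734]
eef_rot: [-2.283, 1.569, 1.023]
force: [-0.5, 0.6, -2.9]
grip_width: 0.0362
```

```bash
python3 - <<'E'
from h import *
to([.4812,-.3023,.020],Rdown(.167-np.pi/2)) 
for n in ("side","top"):
    p,d=get_image(n); cv2.imwrite(f"pics/{n}2.png",p)
    z=.0716+.0099-.0  # dummy
    o=observe(); top=o["eef_pos"][2]+.010
    if n=="side":
        pass
    x0=np.array([.495,-.300,.167]); uv=proj(n,[[*x0[:2],top]])[0]; b=[int(uv[0])-42,int(uv[1])-42,int(uv[0])+42,int(uv[1])+42]
    print(n,fit(n,p,"orange",m_face(-1,top),x0,b),top)
    cv2.imwrite(f"pics/z{n}2.png",cv2.resize(p[b[1]-20:b[3]+20,b[0]-30:b[2]+30],None,fx=4,fy=4,interpolation=cv2.INTER_CUBIC))
E
```

```text
t 7.98 pos [ 0.482  -0.302   0.0734] w 0.0362
turn units [-0.04 -0.02  0.02] | shift after turn [2.14 0.01 0.03] | shift before turn [2.14 0.01 0.04]
side (array([ 0.4976, -0.298 ,  0.0344]), np.float64(355.9), np.float32(288.0)) 0.08333457791271885
top (array([ 0.5035, -0.3   ,  0.1672]), np.float64(945.5), np.float32(117.0)) 0.08339401597508116
```

View pics/zside2.png

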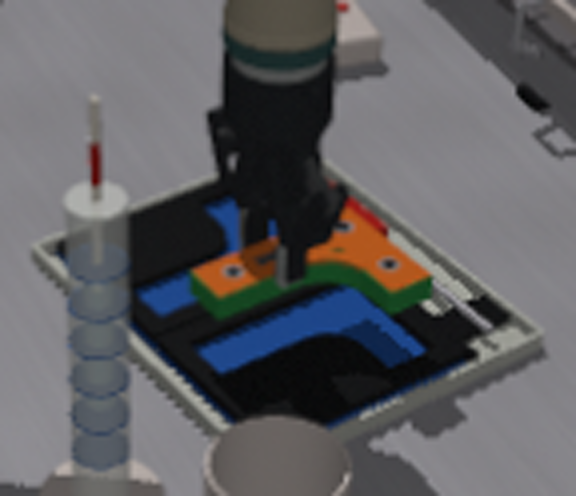

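View pics/ztop2.png

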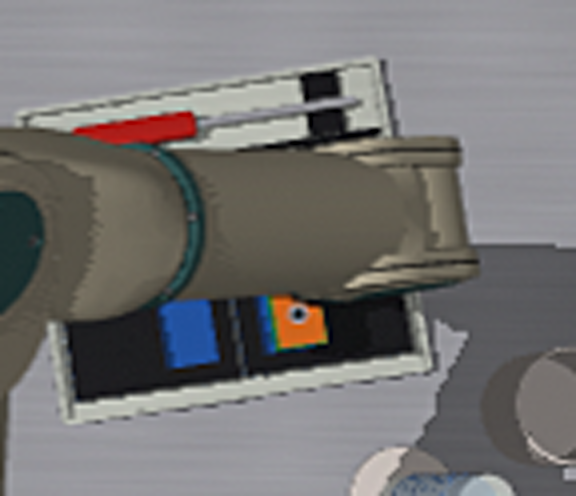

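```bash
cat >> h.py <<'E'
def overlay(n,p,polys,box,fx,fn):
    im=cv2.resize(p[box[1]:box[3],box[0]:box[2]],None,fx=fx,fy=fx,interpolation=cv2.INTER_CUBIC)
    for P,c in polys:
        q=(proj(n,P)-[box[0]-.5,box[1]-.5])*fx-.5
        cv2.polylines(im,[np.round(q*16).astype(np.int32)],True,c,1,cv2.LINE_AA,4)
    cv2.imwrite(fn,im)
E
python3 - <<'E'
from h import *
p=cv2.imread("pics/side2.png"); P=Lpoly(-1); N=Lpoly(-1,.002)
overlay("side",p,[(place(P,.4958,-.2997,.167,.0834),(255,255,255)),(place(P,.4958,-.2997,.167,.0634),(255,255,0)),(place(N,.495,-.3,.167,.018),(0,255,255))],[290,195,390,290],8,"pics/o2.png")
E
```

```text
(no output)
```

View pics/o2.png

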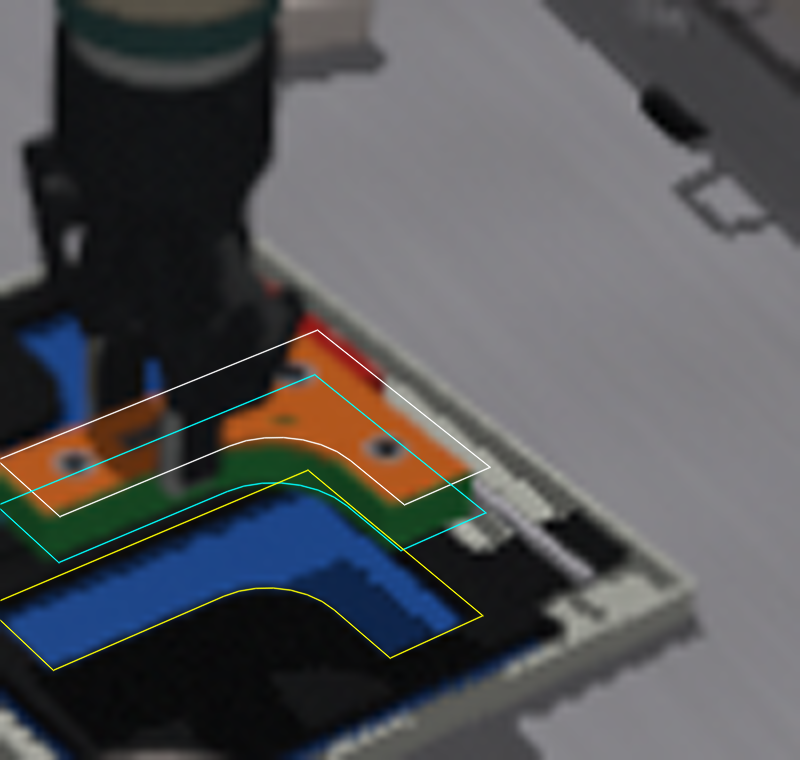

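```bash
cat >> h.py <<'E'
def fitsolid(n,p,hand,ztop,x0,box,ign,thick=.02,z1=None):
    m=np.maximum(softmask(p,"orange"),softmask2(p)); m=cv2.morphologyEx(m,cv2.MORPH_CLOSE,np.ones((3,3)))
    m=m[box[1]:box[3],box[0]:box[2]]; w=np.ones_like(m)
    for (a,b,c,d) in ign: w[max(b-box[1],0):d-box[1],max(a-box[0],0):c-box[0]]=0
    mod=m_solid(hand,ztop-thick,ztop)
    f=lambda v: (w*np.abs(down(mod(n,v,box))-m)).sum()
    x=np.array(x0)
    for s in [(.006,.006,.05),(.003,.003,.03)]:
        sim=np.array([x]+[x+np.eye(3)[i]*s[i] for i in range(3)])
        r=minimize(f,x,method="Nelder-Mead",options=dict(initial_simplex=sim,xatol=1e-5,fatol=1e-2)); x=r.x
    d=down(mod(n,x,box)); cv2.imwrite("pics/fs.png",cv2.resize(np.dstack([m*255*w,d*255,(1-w)*120]).astype(np.uint8),None,fx=5,fy=5,interpolation=0))
    return x.round(4),r.fun
def softmask2(p):
    b,g,r=[p[...,i].astype(int) for i in range(3)]
    return ((g>r*1.5)&(g>b*1.5)&(g>25)).astype(np.float32)
E
python3 - <<'E'
from h import *
p=cv2.imread("pics/side2.png")
for top in (.0834,.081): print(fitsolid("side",p,-1,top,[.4958,-.2997,.167],[275,210,370,290],[(298,0,320,300),(320,0,332,243)]))
E
```

```text
(array([ 0.492 , -0.2986,  0.1664]), np.float64(76.27778625488281))
(array([ 0.4932, -0.2957,  0.1658]), np.float64(75.0))
```

View pics/fs.png

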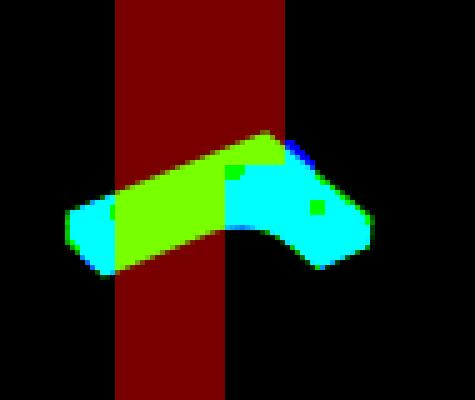

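```bash
python3 - <<'E'
from h import *
p=cv2.imread("pics/top2.png"); P=Lpoly(-1); N=Lpoly(-1,.002)
overlay("top",p,[(place(P,.4958,-.2997,.167,.0834),(255,255,255)),(place(P,.492,-.2986,.167,.0834),(255,0,255)),(place(N,.495,-.3,.167,.018),(0,255,255)),(place(N,.495,-.3,.167,.010),(0,255,0))],[370,200,420,250],14,"pics/o3.png")
E
```

```text
(no output)
```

View pics/o3.png

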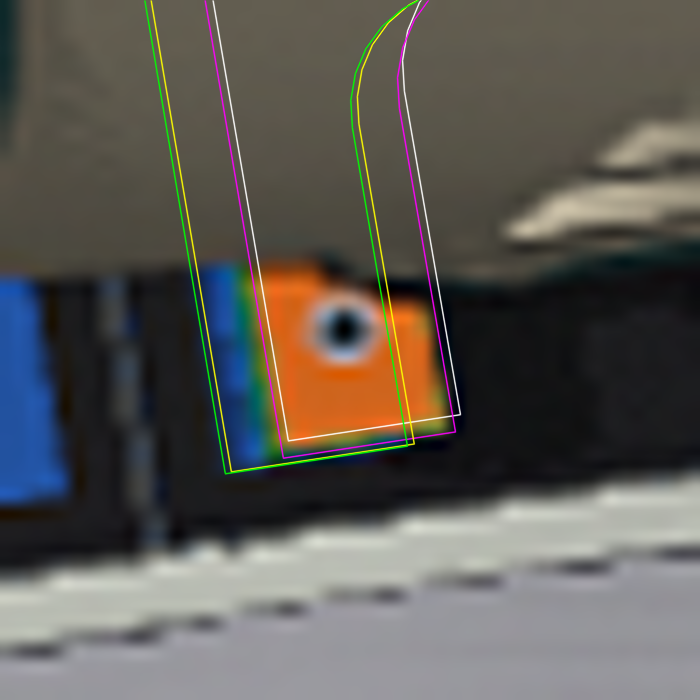

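Emit:
step_arm(plan=[{"wx": 0, "wy": 0, "wz": 0, "dx": 0.6, "dy": 0.03, "dz": -0.08, "fingers": -1}, {"wx": 0, "wy": 0, "wz": 0, "dx": 0.6, "dy": 0, "dz": 0, "fingers": -1}, {"wx": 0, "wy": 0, "wz": 0, "dx": 0.3, "dy": 0, "dz": 0, "fingers": -1}, {"wx": 0, "wy": 0, "wz": 0, "dx": 0.2, "dy": 0, "dz": 0, "fingers": -1}, {"wx": 0, "wy": 0, "wz": 0, "dx": 0.15, "dy": 0, "dz": 0, "fingers": -1}, {"wx": 0, "wy": 0, "wz": 0, "dx": 0, "dy": 0, "dz": 0, "fingers": -1}])

```text
t: 8.58
eef_pos: [0.4856, -0.301, 0.028]
eef_rot: [-2.874, 1.567, 0.434]
force: [1.4, -0.2, -3.2]
grip_width: 0.036
```

Emit:
step_arm(plan=[{"wx": 0, "wy": 0, "wz": 0, "dx": 0, "dy": 0, "dz": 0, "fingers": -1}])

```text
t: 8.67
eef_pos: [0.4857, -0.3012, 0.028]
eef_rot: [-3.018, 1.567, 0.29]
force: [0.7, 0.1, -3.6]
grip_width: 0.036
```

```bash
python3 - <<'E'
from h import *
to([.484,-.3024,.020],Rdown(.167-np.pi/2)) 
p,d=get_image("side"); cv2.imwrite("pics/side3.png",p); P=Lpoly(-1); N=Lpoly(-1,.002)
x,c=fitsolid("side",p,-1,observe()["eef_pos"][2]+.010,[.495,-.2997,.167],[275,210,370,290],[(298,0,320,300),(320,0,332,250)]); print(x,c)
overlay("side",p,[(place(P,*x,.038),(255,255,255)),(place(P,*x,.018),(255,255,0)),(place(N,.495,-.3,.167,.018),(0,255,255))],[280,205,380,290],8,"pics/o4.png")
E
```

```text
t 8.67 pos [ 0.4857 -0.3012  0.028 ] w 0.036
turn units [-0.   -0.05  0.01] | shift after turn [0.32 0.03 0.08] | shift before turn [0.32 0.03 0.08]
[ 0.4954 -0.2964  0.1754] 129.08334350585938
```

View pics/o4.png

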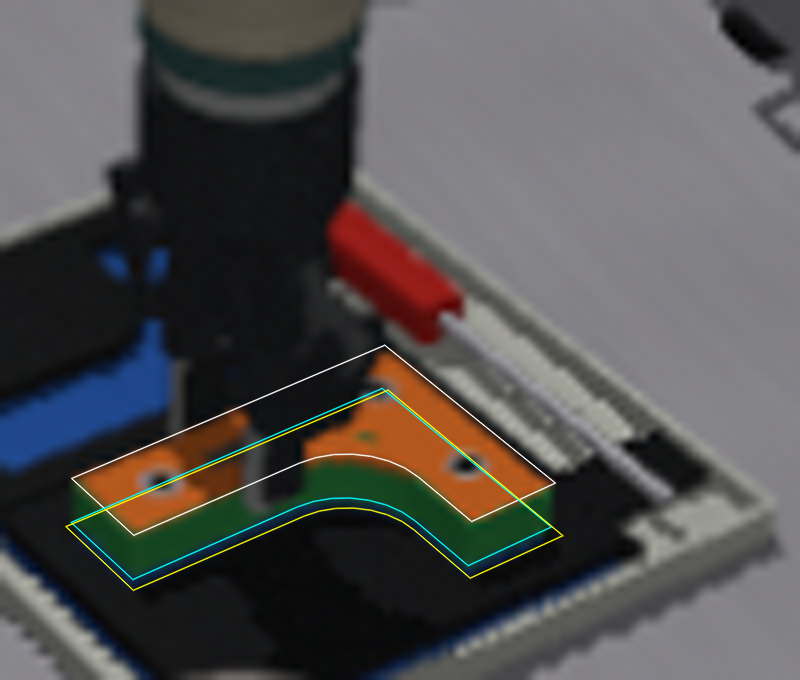

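Emit:
step_arm(plan=[{"wx": 0, "wy": -0.05, "wz": 0, "dx": 0, "dy": 0.05, "dz": 0, "fingers": -1}, {"wx": 0, "wy": 0, "wz": 0, "dx": 0.1, "dy": 0, "dz": 0, "fingers": -1}, {"wx": 0, "wy": 0, "wz": 0, "dx": 0.1, "dy": 0, "dz": 0, "fingers": -1}, {"wx": 0, "wy": 0, "wz": 0, "dx": 0.1, "dy": 0, "dz": 0, "fingers": -1}, {"wx": 0, "wy": 0, "wz": 0, "dx": 0, "dy": 0, "dz": 0, "fingers": -1}, {"wx": 0, "wy": 0, "wz": 0, "dx": 0, "dy": 0, "dz": 0, "fingers": -1}])

```text
t: 9.22
eef_pos: [0.4858, -0.3024, 0.0203]
eef_rot: [-1.763, 1.57, 1.545]
force: [-0.7, 2.3, 4.2]
grip_width: 0.0362
```

Emit:
step_arm(plan=[{"wx": 0, "wy": 0, "wz": 0, "dx": 0.03, "dy": 0, "dz": 0, "fingers": -1}, {"wx": 0, "wy": 0, "wz": 0, "dx": 0, "dy": 0, "dz": 0, "fingers": -1}, {"wx": 0, "wy": 0, "wz": 0, "dx": 0, "dy": 0, "dz": 0, "fingers": 0.4}, {"wx": 0, "wy": 0, "wz": 0, "dx": 0, "dy": 0, "dz": 0, "fingers": 0.4}, {"wx": 0, "wy": 0, "wz": 0, "dx": 0, "dy": 0, "dz": 0, "fingers": 0.4}, {"wx": 0, "wy": 0, "wz": 0, "dx": -0.5, "dy": 0, "dz": 0, "fingers": 0.4}, {"wx": 0, "wy": 0, "wz": 0, "dx": -1, "dy": 0, "dz": 0, "fingers": 0.4}, {"wx": 0, "wy": 0, "wz": 0, "dx": -1, "dy": 0, "dz": 0, "fingers": 1}, {"wx": 0, "wy": 0, "wz": 0, "dx": -1, "dy": 0, "dz": 0, "fingers": 1}, {"wx": 0, "wy": 0, "wz": 0, "dx": -1, "dy": 0, "dz": 0, "fingers": 1}])

```text
t: 10.05
eef_pos: [0.4855, -0.3028, 0.1336]
eef_rot: [-0.656, 1.57, 2.652]
force: [-0.0, -0.2, -1.0]
grip_width: 0.0855
```

```bash
cat > chk.py <<'E'
from h import *
import sys
k=sys.argv[1]
p,d=get_image("side"); cv2.imwrite(f"pics/side{k}.png",p); P=Lpoly(-1); N=Lpoly(-1,.002)
x,c=fitsolid("side",p,-1,.030,[.495,-.2997,.167],[275,210,370,290],[]); print(x,c)
overlay("side",p,[(place(P,.495,-.3,.167,.03),(255,255,255)),(place(N,.495,-.3,.167,.018),(0,255,255))],[280,205,380,290],8,f"pics/o{k}.png")
E
python3 chk.py 5;python3 - <<'E'
from h import *
to([.45,.30,.2],Rdown(.07)); print(observe()["q"])
E
```

```text
[ 0.4955 -0.2969  0.1673] 204.38888549804688
t 10.10 pos [ 0.4873 -0.3051  0.1382] w 0.0847
turn units [-21.13  -0.    -0.11] | shift after turn [ -2.47   0.2  -24.25] | shift before turn [ -2.58 -24.11  -2.53]
[-0.02589128  0.83660214  0.92915746  1.84288497 -0.85197746  0.91200177
 -0.09432378]
```

View pics/o5.png

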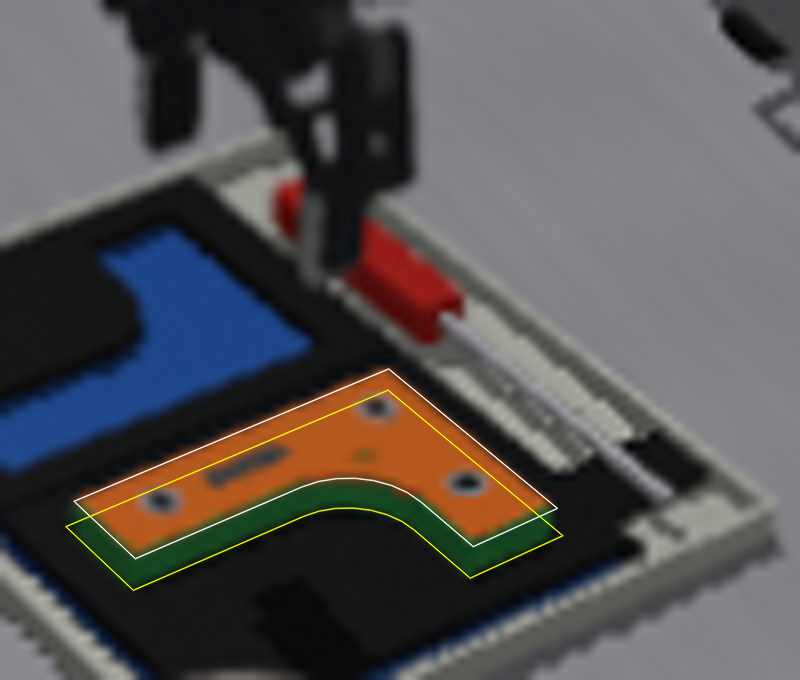

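Emit:
step_arm(plan=[{"wx": -1, "wy": 0, "wz": 0, "dx": -0.2, "dy": 0, "dz": 0, "fingers": 1}, {"wx": -1, "wy": 0, "wz": 0, "dx": -0.2, "dy": 0, "dz": 0, "fingers": 1}, {"wx": -1, "wy": 0, "wz": 0, "dx": -0.2, "dy": 0, "dz": 0, "fingers": 1}, {"wx": -1, "wy": 0, "wz": 0, "dx": -0.2, "dy": 0, "dz": 0, "fingers": 1}, {"wx": -1, "wy": 0, "wz": 0, "dx": 0, "dy": -1, "dz": -0.5, "fingers": 1}, {"wx": -1, "wy": 0, "wz": 0, "dx": 0, "dy": -1, "dz": -0.5, "fingers": 1}, {"wx": -1, "wy": 0, "wz": 0, "dx": 0, "dy": -1, "dz": -0.5, "fingers": 1}, {"wx": -1, "wy": 0, "wz": 0, "dx": 0, "dy": -1, "dz": -0.6, "fingers": 1}, {"wx": -1, "wy": 0, "wz": 0, "dx": 0, "dy": -1, "dz": -0.7, "fingers": 1}, {"wx": -1, "wy": 0, "wz": 0, "dx": 0, "dy": -1, "dz": -0.8, "fingers": 1}])

```text
t: 10.93
eef_pos: [0.4705, -0.1272, 0.1526]
eef_rot: [2.719, 1.57, 0.445]
force: [0.2, -0.4, 0.2]
grip_width: 0.0855
```

```bash
python3 - <<'E'
from h import *
to([.50,.36,.16],Rdown(1.64)); print(observe()["q"].round(2))
E
```

```text
t 10.93 pos [ 0.4705 -0.1272  0.1526] w 0.0855
turn units [-3.357e+01  0.000e+00 -1.000e-02] | shift after turn [-0.3  19.36  2.52] | shift before turn [ -0.29 -11.71 -15.62]
[-0.31  0.65  0.8   2.06 -0.71  0.73  0.24]
```

Emit:
step_arm(plan=[{"wx": -1, "wy": 0, "wz": 0, "dx": 0, "dy": -0.57, "dz": -0.82, "fingers": 1}, {"wx": -1, "wy": 0, "wz": 0, "dx": 0, "dy": -0.51, "dz": -0.86, "fingers": 1}, {"wx": -1, "wy": 0, "wz": 0, "dx": 0, "dy": -0.45, "dz": -0.89, "fingers": 1}, {"wx": -1, "wy": 0, "wz": 0, "dx": 0, "dy": -0.39, "dz": -0.92, "fingers": 1}, {"wx": -1, "wy": 0, "wz": 0, "dx": 0, "dy": -0.33, "dz": -0.94, "fingers": 1}, {"wx": -1, "wy": 0, "wz": 0, "dx": 0, "dy": -0.26, "dz": -0.96, "fingers": 1}, {"wx": -1, "wy": 0, "wz": 0, "dx": 0, "dy": -0.19, "dz": -0.97, "fingers": 1}, {"wx": -1, "wy": 0, "wz": 0, "dx": 0, "dy": -0.12, "dz": -0.98, "fingers": 1}, {"wx": -1, "wy": 0, "wz": 0, "dx": 0, "dy": -0.05, "dz": -1, "fingers": 1}, {"wx": -1, "wy": 0, "wz": 0, "dx": 0, "dy": 0.02, "dz": -1, "fingers": 1}])

```text
t: 11.77
eef_pos: [0.4947, 0.121, 0.1528]
eef_rot: [2.679, 1.57, 1.103]
force: [-0.0, -0.4, -0.6]
grip_width: 0.0857
```

```bash
python3 - <<'E'
from h import *
p,d=get_image("top"); cv2.imwrite("pics/top6.png",p)
x0=np.array([.495,-.300,.167]); uv=proj("top",[[*x0[:2],.03]])[0]; b=[int(uv[0])-42,int(uv[1])-42,int(uv[0])+42,int(uv[1])+42]
print("R seated",fit("top",p,"orange",m_face(-1,.03),x0,b))
x0=np.array([.456,.32,1.64]); uv=proj("top",[[*x0[:2],.02]])[0]; b=[int(uv[0])-42,int(uv[1])-42,int(uv[0])+42,int(uv[1])+42]
print(fit("top",p,"green",m_solid(-1,0,.02),x0,b))
to([.50,.36,.16],Rdown(1.64)); print(observe()["q"].round(2))
E
```

```text
R seated (array([ 0.4966, -0.2992,  0.169 ]), np.float64(54.1), np.float32(739.0))
(array([0.4569, 0.3198, 1.6611]), np.float64(302.3), np.float32(514.0))
t 11.82 pos [0.495  0.1275 0.1523] w 0.0853
turn units [-23.41  -0.05  -0.06] | shift after turn [-0.31  9.27  0.84] | shift before turn [-0.26  0.25 -9.3 ]
[-0.73  0.63  0.65  1.99 -0.59  0.71  0.3 ]
```

View pics/top6.png

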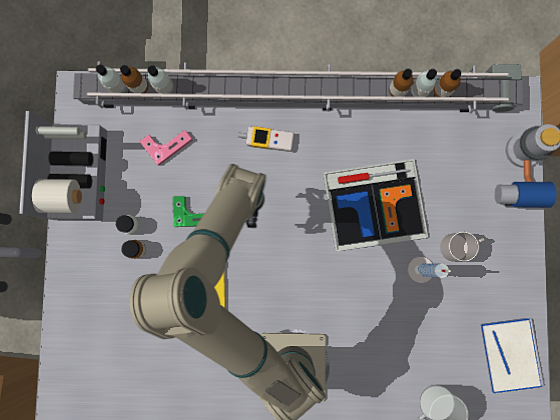

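Emit:
step_arm(plan=[{"wx": -1, "wy": 0, "wz": 0, "dx": 0, "dy": 0.07, "dz": -1, "fingers": 1}, {"wx": -1, "wy": 0, "wz": 0, "dx": 0, "dy": 0.14, "dz": -0.99, "fingers": 1}, {"wx": -1, "wy": 0, "wz": 0, "dx": 0, "dy": 0.21, "dz": -0.98, "fingers": 1}, {"wx": -1, "wy": 0, "wz": 0, "dx": 0, "dy": 0.28, "dz": -0.96, "fingers": 1}, {"wx": -1, "wy": 0, "wz": 0, "dx": 0, "dy": 0.34, "dz": -0.94, "fingers": 1}, {"wx": -1, "wy": 0, "wz": 0, "dx": 0, "dy": 0.41, "dz": -0.91, "fingers": 1}, {"wx": -1, "wy": 0, "wz": 0, "dx": 0, "dy": 0.47, "dz": -0.88, "fingers": 1}, {"wx": -1, "wy": 0, "wz": 0, "dx": 0, "dy": 0.53, "dz": -0.85, "fingers": 1}, {"wx": -1, "wy": 0, "wz": 0, "dx": 0, "dy": 0.59, "dz": -0.81, "fingers": 1}, {"wx": -1, "wy": 0, "wz": 0, "dx": 0, "dy": 0, "dz": 0, "fingers": 1}])

```text
t: 12.65
eef_pos: [0.5117, 0.351, 0.1524]
eef_rot: [2.297, 1.566, 1.426]
force: [0.1, 1.1, 1.6]
grip_width: 0.0853
```

Emit:
step_arm(plan=[{"wx": -1, "wy": 0, "wz": 0, "dx": 0, "dy": 0, "dz": 0, "fingers": 1}, {"wx": -1, "wy": 0, "wz": 0, "dx": 0, "dy": 0, "dz": 0, "fingers": 1}, {"wx": -1, "wy": 0, "wz": 0, "dx": 0, "dy": 0, "dz": 0, "fingers": 1}, {"wx": -1, "wy": 0, "wz": 0, "dx": 0, "dy": 0, "dz": 0, "fingers": 1}, {"wx": -1, "wy": 0, "wz": 0, "dx": 0, "dy": 0, "dz": 0, "fingers": 1}, {"wx": -1, "wy": 0, "wz": 0, "dx": 0, "dy": 0, "dz": 0, "fingers": 1}, {"wx": -1, "wy": 0, "wz": 0, "dx": 0, "dy": 0, "dz": 0, "fingers": 1}, {"wx": -1, "wy": 0, "wz": 0, "dx": 0, "dy": 0, "dz": 0, "fingers": 1}, {"wx": -1, "wy": 0, "wz": 0, "dx": 0, "dy": 0, "dz": 0, "fingers": 1}, {"wx": -1, "wy": 0, "wz": 0, "dx": 0, "dy": 0, "dz": 0, "fingers": 1}])

```text
t: 13.48
eef_pos: [0.5127, 0.3437, 0.1528]
eef_rot: [0.605, 1.57, 0.425]
force: [-0.3, -0.2, -0.3]
grip_width: 0.0854
```

```bash
cat >> h.py <<'E'
def Rt(d,y):
    x=np.array(d,float); x/=np.linalg.norm(x); y=np.array(y,float); y-=x*(x@y); y/=np.linalg.norm(y); return np.c_[x,y,np.cross(x,y)]
def rad(a): return np.deg2rad(a)
XG=np.array([np.cos(1.645),np.sin(1.645),0]); SG=np.array([np.sin(1.645),-np.cos(1.645),0]); OG=np.array([.4566,.3205,.010])
def first(a,y=.060,z=.003): # guide z down
    D=np.array([0,0,-1.]); return OG+.051*XG+y*SG+z*D, Rt(D*np.cos(rad(a))-SG*np.sin(rad(a)),XG)
E
python3 - <<'E'
from h import *
P,R=first(25); to(P,R); to(P-R[:,0]*.06,R); print(P,R.round(2),observe()["q"].round(2))
E
```

```text
t 13.48 pos [0.5127 0.3437 0.1528] w 0.0854
turn units [-3.58  6.22 -0.8 ] | shift after turn [5.24 1.28 2.55] | shift before turn [ 5.83  1.26 -0.23]
t 13.48 pos [0.5127 0.3437 0.1528] w 0.0854
turn units [-3.58  6.22 -0.8 ] | shift after turn [2.84 1.28 2.55] | shift before turn [3.66 1.52 0.75]
[0.51265397 0.37580779 0.007     ] [[-0.42 -0.07  0.9 ]
 [-0.03  1.    0.07]
 [-0.91 -0.   -0.42]] [-0.81  0.69  0.29  1.7  -0.26  0.79  0.99]
```

Emit:
step_arm(plan=[{"wx": -0.51, "wy": 0.89, "wz": -0.11, "dx": 0.3, "dy": 0.2, "dz": 0.2, "fingers": 1}, {"wx": -0.51, "wy": 0.89, "wz": -0.11, "dx": 0.3, "dy": 0.2, "dz": 0.2, "fingers": 1}, {"wx": -0.51, "wy": 0.89, "wz": -0.11, "dx": 0.3, "dy": 0.2, "dz": 0.2, "fingers": 1}, {"wx": -0.51, "wy": 0.89, "wz": -0.11, "dx": 0.3, "dy": 0.2, "dz": 0.2, "fingers": 1}, {"wx": -0.51, "wy": 0.89, "wz": -0.11, "dx": 0.3, "dy": 0.2, "dz": 0.2, "fingers": 1}, {"wx": -0.51, "wy": 0.89, "wz": -0.11, "dx": 0.3, "dy": 0.2, "dz": 0.2, "fingers": 1}, {"wx": -0.51, "wy": 0.89, "wz": -0.11, "dx": 0.3, "dy": 0.2, "dz": 0.2, "fingers": 1}, {"wx": 0, "wy": 0, "wz": 0, "dx": 0, "dy": 0, "dz": 0, "fingers": 1}])

```text
t: 14.15
eef_pos: [0.5398, 0.3748, 0.0898]
eef_rot: [-3.139, 1.129, -3.07]
force: [-0.4, -0.5, -1.4]
grip_width: 0.0853
```

```bash
python3 - <<'E'
from h import *
P,R=first(25); to(P,R); print(observe()["q"].round(2))
p,d=get_image("side"); cv2.imwrite("pics/side7.png",p)
G=Lpoly(-1)
overlay("side",p,[(place(G,*OG[:2],1.645,.02),(255,255,255)),(place(G,*OG[:2],1.645,.0),(0,255,255))],[190,110,290,200],8,"pics/o7.png")
E
```

```text
t 14.15 pos [0.5398 0.3748 0.0898] w 0.0853
turn units [-0.06 -0.08 -0.01] | shift after turn [3.46 0.12 0.42] | shift before turn [3.46 0.12 0.44]
[-0.6   1.03  0.11  1.17 -0.29  1.37  1.24]
```

View pics/o7.png

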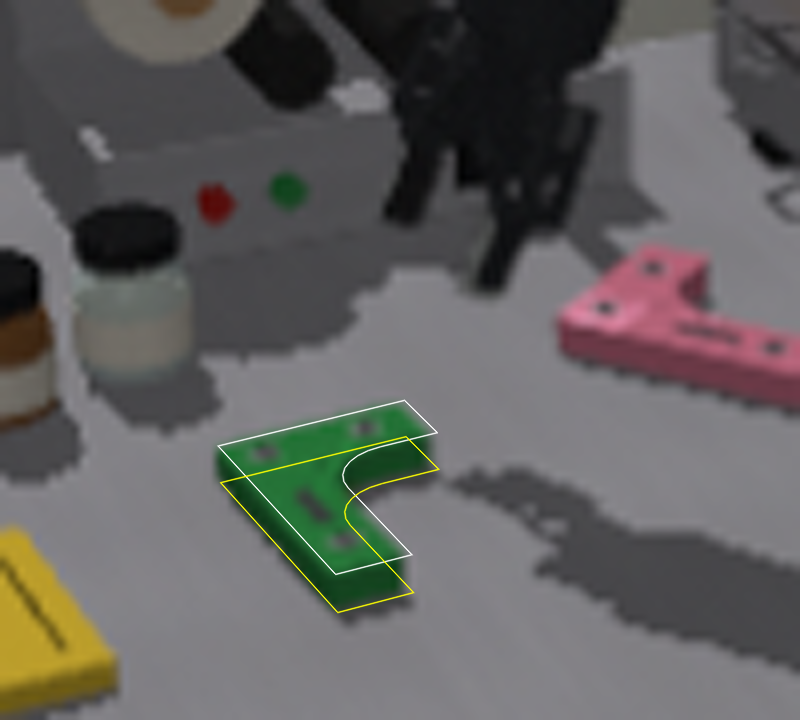

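Emit:
step_arm(plan=[{"wx": -0.06, "wy": -0.08, "wz": 0, "dx": 0.8, "dy": 0.12, "dz": 0.42, "fingers": 1}, {"wx": 0, "wy": 0, "wz": 0, "dx": 0.8, "dy": 0, "dz": 0, "fingers": 1}, {"wx": 0, "wy": 0, "wz": 0, "dx": 0.8, "dy": 0, "dz": 0, "fingers": 1}, {"wx": 0, "wy": 0, "wz": 0, "dx": 0.6, "dy": 0, "dz": 0, "fingers": 1}, {"wx": 0, "wy": 0, "wz": 0, "dx": 0.4, "dy": 0, "dz": 0, "fingers": 1}, {"wx": 0, "wy": 0, "wz": 0, "dx": 0, "dy": 0, "dz": 0, "fingers": 1}, {"wx": 0, "wy": 0, "wz": 0, "dx": 0, "dy": 0, "dz": 0, "fingers": 1}], newtons=80)

```text
t: 14.78
eef_pos: [0.5129, 0.3779, 0.0139]
eef_rot: [3.132, 1.14, -3.076]
force: [0.0, -0.2, 0.2]
grip_width: 0.0855
```

```bash
python3 - <<'E'
from h import *
P,R=first(25); to(P,R); print(observe()["q"].round(2),observe()["force"])
E
```

```text
t 14.78 pos [0.5129 0.3779 0.0139] w 0.0855
turn units [ 0.03  0.09 -0.05] | shift after turn [ 0.26 -0.08  0.1 ] | shift before turn [ 0.26 -0.08  0.1 ]
[-0.61  1.08  0.1   1.28 -0.3   1.19  1.26] [ 0.02907774 -0.17869168  0.23171661]
```

Emit:
step_arm(plan=[{"wx": 0.03, "wy": 0.09, "wz": 0, "dx": 0.24, "dy": -0.08, "dz": 0.1, "fingers": 1}, {"wx": 0, "wy": 0, "wz": 0, "dx": 0, "dy": 0, "dz": 0, "fingers": -1}, {"wx": 0, "wy": 0, "wz": 0, "dx": 0, "dy": 0, "dz": 0, "fingers": -1}, {"wx": 0, "wy": 0, "wz": 0, "dx": 0, "dy": 0, "dz": 0, "fingers": -1}, {"wx": 0, "wy": 0, "wz": 0, "dx": 0, "dy": 0, "dz": 0, "fingers": -1}, {"wx": 0, "wy": 0, "wz": 0, "dx": 0, "dy": 0, "dz": 0, "fingers": -1}, {"wx": 0, "wy": 0, "wz": 0, "dx": 0, "dy": 0, "dz": 0, "fingers": -1}])

```text
t: 15.37
eef_pos: [0.5136, 0.376, 0.007]
eef_rot: [3.132, 1.134, -3.078]
force: [2.7, -0.9, 4.2]
grip_width: 0.0361
```

```bash
python3 - <<'E'
from h import *
P,R=first(25); to(P,R); print(observe()["q"].round(2),observe()["force"])
p,d=get_image("side"); cv2.imwrite("pics/side8.png",p)
overlay("side",p,[],[190,110,290,200],8,"pics/o8.png")
E
```

```text
t 15.37 pos [0.5136 0.376  0.007 ] w 0.0361
turn units [ 0.    0.   -0.06] | shift after turn [ 0.02 -0.01 -0.03] | shift before turn [ 0.02 -0.01 -0.03]
[-0.61  1.09  0.1   1.27 -0.3   1.19  1.27] [ 2.74013778 -0.91589624  4.20701074]
```

View pics/o8.png

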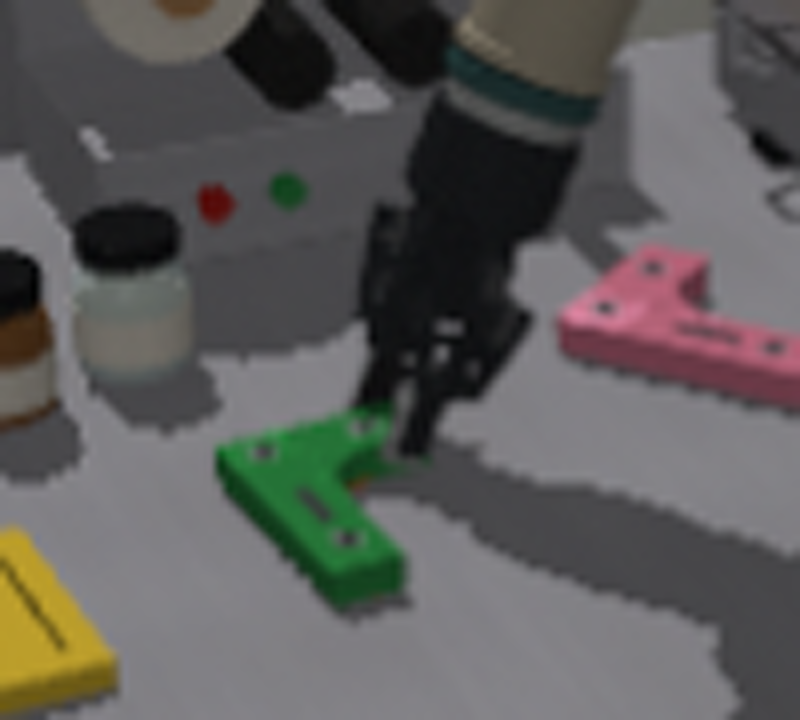

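Emit:
step_arm(plan=[{"wx": 0, "wy": 0, "wz": 0, "dx": -0.5, "dy": 0, "dz": -0.23, "fingers": -1}, {"wx": 0, "wy": 0, "wz": 0, "dx": -0.73, "dy": 0, "dz": -0.34, "fingers": -1}, {"wx": 0, "wy": 0, "wz": 0, "dx": -0.73, "dy": 0, "dz": -0.34, "fingers": -1}, {"wx": 0, "wy": 0, "wz": 0, "dx": -0.73, "dy": 0, "dz": -0.34, "fingers": -1}, {"wx": 0, "wy": 0, "wz": 0, "dx": -0.73, "dy": 0, "dz": -0.34, "fingers": -1}, {"wx": 0, "wy": 0, "wz": 0, "dx": -0.73, "dy": 0, "dz": -0.34, "fingers": -1}, {"wx": 0, "wy": 0, "wz": 0, "dx": -0.73, "dy": 0, "dz": -0.34, "fingers": -1}], newtons=100)

```text
t: 16.0
eef_pos: [0.5124, 0.3754, 0.1421]
eef_rot: [3.134, 1.132, -3.076]
force: [0.3, -0.1, -1.4]
grip_width: 0.0354
```

```bash
cat >> h.py <<'E'
def stand1(a,O,head=0.0,dz=0.0): # first grasp orientation, standing; head=heading of x_g
    x=np.array([np.cos(head),np.sin(head),0]); z=np.array([np.sin(head),-np.cos(head),0]); y=np.array([0,0,1.])
    return np.array(O)+.051*x+.060*y+.003*z+[0,0,dz], Rt(z*np.cos(rad(a))-y*np.sin(rad(a)),x)
E
python3 - <<'E'
from h import *
o=observe(); print(o["q"].round(2),o["force"].round(1))
P,R=stand1(25,[.47,.14,.019],0,.06); to(P,R); R0=Rof(o)
rv=Rn.from_matrix(R0.T@R).as_rotvec(); print(np.rad2deg(np.linalg.norm(rv)))
for f in (.25,.5,.75,1): print(f,(R0@Rn.from_rotvec(rv*f).as_matrix())[:,0].round(2),(R0@Rn.from_rotvec(rv*f).as_matrix())[:,1].round(2))
E
```

```text
[-0.62  0.93  0.11  1.24 -0.29  1.39  1.22] [ 0.3 -0.1 -1.4]
t 16.00 pos [0.5124 0.3754 0.1421] w 0.0354
turn units [ 24.05 -16.87  -8.76] | shift after turn [8.7  0.34 3.92] | shift before turn [ 0.23 -9.54 -0.28]
122.62516825494258
0.25 [-0.16 -0.22 -0.96] [ 0.28  0.93 -0.25]
0.5 [ 0.03 -0.47 -0.88] [ 0.64  0.69 -0.35]
0.75 [ 0.09 -0.73 -0.68] [ 0.9   0.35 -0.26]
1 [ 0.   -0.91 -0.42] [1. 0. 0.]
```

Emit:
step_arm(plan=[{"wx": 0, "wy": 0, "wz": 0, "dx": -0.2, "dy": -0.95, "dz": -0.1, "fingers": -1}, {"wx": 0, "wy": 0, "wz": 0, "dx": -0.2, "dy": -0.95, "dz": -0.1, "fingers": -1}, {"wx": 0, "wy": 0, "wz": 0, "dx": 0, "dy": -0.95, "dz": 0, "fingers": -1}, {"wx": 0, "wy": 0, "wz": 0, "dx": 0, "dy": -0.95, "dz": 0, "fingers": -1}, {"wx": 0, "wy": 0, "wz": 0, "dx": 0, "dy": -0.95, "dz": 0, "fingers": -1}, {"wx": 0, "wy": 0, "wz": 0, "dx": 0, "dy": -0.95, "dz": 0, "fingers": -1}, {"wx": 0, "wy": 0, "wz": 0, "dx": 0, "dy": -0.95, "dz": 0, "fingers": -1}, {"wx": 0, "wy": 0, "wz": 0, "dx": 0, "dy": -0.95, "dz": 0, "fingers": -1}, {"wx": 0, "wy": 0, "wz": 0, "dx": 0, "dy": -0.95, "dz": 0, "fingers": -1}])

```text
t: 16.75
eef_pos: [0.5278, 0.1614, 0.1517]
eef_rot: [3.133, 1.132, -3.077]
force: [-0.2, 0.6, -2.4]
grip_width: 0.0356
```

Emit:
step_arm(plan=[{"wx": 0.96, "wy": -0.675, "wz": -0.35, "dx": 0, "dy": 0, "dz": 0, "fingers": -1}, {"wx": 0.96, "wy": -0.675, "wz": -0.35, "dx": 0, "dy": 0, "dz": 0, "fingers": -1}, {"wx": 0.96, "wy": -0.675, "wz": -0.35, "dx": 0, "dy": 0, "dz": 0, "fingers": -1}, {"wx": 0.96, "wy": -0.675, "wz": -0.35, "dx": 0, "dy": 0, "dz": 0, "fingers": -1}, {"wx": 0.96, "wy": -0.675, "wz": -0.35, "dx": 0, "dy": 0, "dz": 0, "fingers": -1}, {"wx": 0.96, "wy": -0.675, "wz": -0.35, "dx": 0, "dy": 0, "dz": 0, "fingers": -1}, {"wx": 0.96, "wy": -0.675, "wz": -0.35, "dx": 0, "dy": 0, "dz": 0, "fingers": -1}, {"wx": 0.96, "wy": -0.675, "wz": -0.35, "dx": 0, "dy": 0, "dz": 0, "fingers": -1}, {"wx": 0.96, "wy": -0.675, "wz": -0.35, "dx": 0, "dy": 0, "dz": 0, "fingers": -1}, {"wx": 0.96, "wy": -0.675, "wz": -0.35, "dx": 0, "dy": 0, "dz": 0, "fingers": -1}])

```text
t: 17.58
eef_pos: [0.5275, 0.1627, 0.1519]
eef_rot: [-1.13, 1.196, -1.663]
force: [-0.5, 0.5, -1.8]
grip_width: 0.0354
```

```bash
python3 - <<'E'
from h import *
o=observe(); print(o["q"].round(2),o["force"].round(1))
P,R=stand1(25,[.47,.14,.019],0,.06); to(P,R)
E
```

```text
[-0.87  0.77  0.56  1.73 -0.07  0.91  0.67] [-0.5  0.5 -1.8]
t 17.58 pos [0.5275 0.1627 0.1519] w 0.0354
turn units [ 14.38 -10.12  -5.26] | shift after turn [ 1.15 -0.26 -0.03] | shift before turn [ 0.86 -0.78  0.19]
```

Emit:
step_arm(plan=[{"wx": 0.96, "wy": -0.675, "wz": -0.35, "dx": 0, "dy": 0, "dz": 0, "fingers": -1}, {"wx": 0.96, "wy": -0.675, "wz": -0.35, "dx": 0, "dy": 0, "dz": 0, "fingers": -1}, {"wx": 0.96, "wy": -0.675, "wz": -0.35, "dx": 0, "dy": 0, "dz": 0, "fingers": -1}, {"wx": 0.96, "wy": -0.675, "wz": -0.35, "dx": 0, "dy": 0, "dz": 0, "fingers": -1}, {"wx": 0.96, "wy": -0.675, "wz": -0.35, "dx": 0, "dy": 0, "dz": 0, "fingers": -1}, {"wx": 0.96, "wy": -0.675, "wz": -0.35, "dx": 0, "dy": 0, "dz": 0, "fingers": -1}, {"wx": 0.96, "wy": -0.675, "wz": -0.35, "dx": 0, "dy": 0, "dz": 0, "fingers": -1}])

```text
t: 18.17
eef_pos: [0.5272, 0.1634, 0.1512]
eef_rot: [-0.466, 0.844, -1.443]
force: [-0.4, -0.3, -1.8]
grip_width: 0.0356
```

Emit:
step_arm(plan=[{"wx": 0.96, "wy": -0.675, "wz": -0.35, "dx": 0, "dy": 0, "dz": 0, "fingers": -1}, {"wx": 0.96, "wy": -0.675, "wz": -0.35, "dx": 0, "dy": 0, "dz": 0, "fingers": -1}, {"wx": 0.96, "wy": -0.675, "wz": -0.35, "dx": 0, "dy": 0, "dz": 0, "fingers": -1}, {"wx": 0.96, "wy": -0.675, "wz": -0.35, "dx": 0, "dy": 0, "dz": 0, "fingers": -1}, {"wx": 0.96, "wy": -0.675, "wz": -0.35, "dx": 0, "dy": 0, "dz": 0, "fingers": -1}, {"wx": 0.96, "wy": -0.675, "wz": -0.35, "dx": 0, "dy": 0, "dz": 0, "fingers": -1}, {"wx": 0.96, "wy": -0.675, "wz": -0.35, "dx": 0, "dy": 0, "dz": 0, "fingers": -1}, {"wx": 0, "wy": 0, "wz": 0, "dx": 0, "dy": 0, "dz": 0, "fingers": -1}])

```text
t: 18.83
eef_pos: [0.5275, 0.164, 0.1476]
eef_rot: [-0.059, 0.484, -1.543]
force: [0.0, -0.7, -2.9]
grip_width: 0.0353
```

```bash
python3 - <<'E'
from h import *
o=observe(); print(o["q"].round(2),o["force"].round(1),Rof(o).round(2))
P,R=stand1(25,[.47,.14,.019],0,.06); to(P,R)
for n in ("side","top"):
    p,d=get_image(n); cv2.imwrite(f"pics/{n}9.png",p)
E
```

```text
[-1.27  1.33  1.07  1.51 -0.09  1.25 -0.31] [ 0.  -0.7 -2.9] [[ 0.02  1.    0.07]
 [-0.88  0.06 -0.46]
 [-0.47 -0.05  0.88]]
t 18.83 pos [0.5275 0.164  0.1476] w 0.0353
turn units [ 1.02 -0.67 -0.38] | shift after turn [ 1.12 -0.26  0.14] | shift before turn [ 1.11 -0.3   0.18]
```

View pics/side9.png

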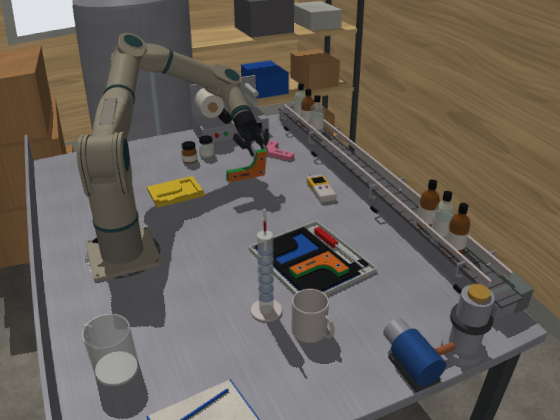

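View pics/top9.png

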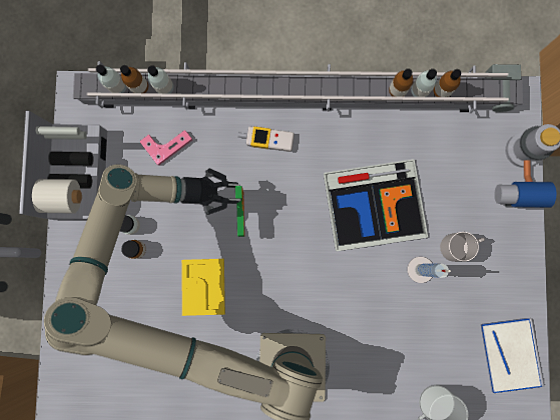

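Emit:
step_arm(plan=[{"wx": 1, "wy": -0.67, "wz": -0.38, "dx": 0, "dy": 0, "dz": 0, "fingers": -1}, {"wx": 0, "wy": 0, "wz": 0, "dx": 0, "dy": 0, "dz": 0, "fingers": -1}])

```text
t: 19.1
eef_pos: [0.5281, 0.1625, 0.1504]
eef_rot: [0.0, 0.439, -1.572]
force: [0.3, 0.7, -2.1]
grip_width: 0.0358
```

```bash
cat >> h.py <<'E'
def pts3(O,X,Y,Z,hand,z): 
    P=Lpoly(hand); return np.array(O)+P[:,:1]*X+P[:,1:]*Y+z*np.array(Z)
def guide_from_tool1(a=25,y=.060,z=.003):
    # guide pose from tool pose with first grasp: tool x = zg cos a - yg sin a ; tool y = xg
    o=observe(); R=Rof(o); X=R[:,1]; c,s=np.cos(rad(a)),np.sin(rad(a)); d=R[:,0]; w=np.cross(X,d) # perpendicular
    # guide: z=d c + k s ; y = -d s + k c with k perpendicular such that X=y x z
    for k in (w,-w):
        Z=d*c+k*s; Y=-d*s+k*c
        if np.cross(Y,Z)@X>.9: break
    return o["eef_pos"]-.051*X-y*Y-z*Z,X,Y,Z
E
python3 - <<'E'
from h import *
O,X,Y,Z=guide_from_tool1(); print(O.round(4),X.round(3),Y.round(3),Z.round(3))
P,R=stand1(25,[.47,.14,.019],0,.06); to(P,R)
for n,b in (("side",[215,135,285,195]),("top",[215,170,265,250])):
    p,d=get_image(n); cv2.imwrite(f"pics/{n}10.png",p)
    overlay(n,p,[(pts3(O,X,Y,Z,1,.01),(255,255,255)),(pts3(O,X,Y,Z,1,-.01),(0,255,255))],b,8 if n=="top" else 10,f"pics/o10{n}.png")
E
```

```text
[0.4771 0.1657 0.0904] [ 1.    -0.001  0.   ] [-0.    -0.002  1.   ] [-0.001 -1.    -0.002]
t 19.10 pos [0.5281 0.1625 0.1504] w 0.0358
turn units [-0.01 -0.04  0.01] | shift after turn [ 1.12 -0.28  0.02] | shift before turn [ 1.12 -0.28  0.02]
```

View pics/o10side.png

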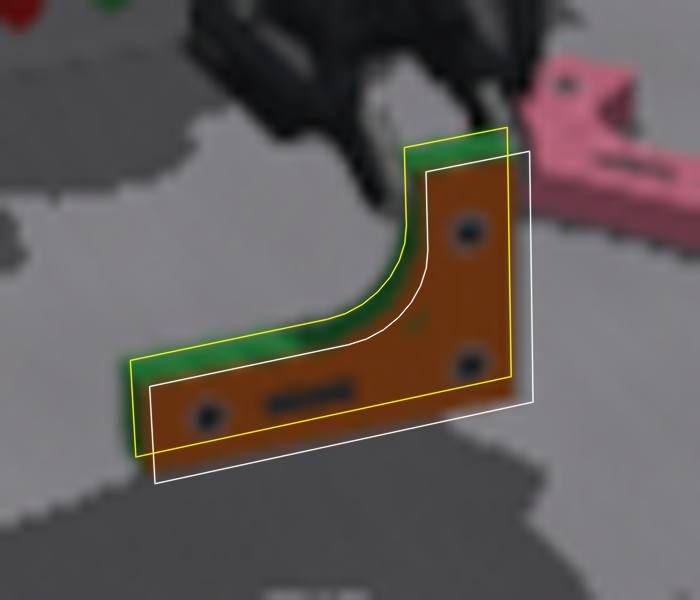

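View pics/o10top.png

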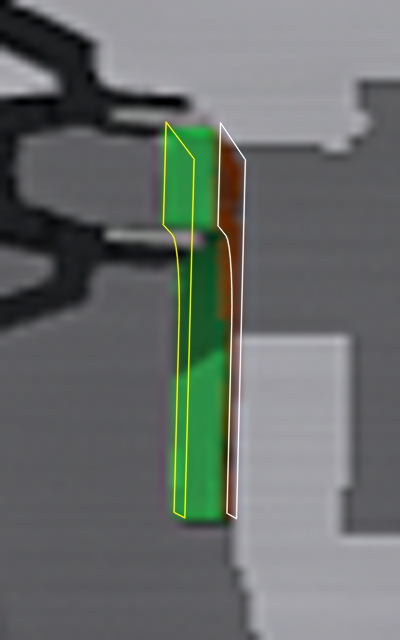

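Emit:
step_arm(plan=[{"wx": 0, "wy": 0, "wz": 0, "dx": 0.34, "dy": 0, "dz": -0.73, "fingers": -1}, {"wx": 0, "wy": 0, "wz": 0, "dx": 0.34, "dy": 0, "dz": -0.73, "fingers": -1}, {"wx": 0, "wy": 0, "wz": 0, "dx": 0.25, "dy": 0, "dz": -0.55, "fingers": -1}, {"wx": 0, "wy": 0, "wz": 0, "dx": 0.08, "dy": 0, "dz": -0.18, "fingers": -1}, {"wx": 0, "wy": 0, "wz": 0, "dx": 0, "dy": 0, "dz": 0, "fingers": -1}])

```text
t: 19.62
eef_pos: [0.5278, 0.1623, 0.0903]
eef_rot: [-0.001, 0.437, -1.572]
force: [-0.1, -0.2, -1.3]
grip_width: 0.0355
```

```bash
python3 - <<'E'
from h import *
O,X,Y,Z=guide_from_tool1(); print(O.round(4),X.round(3),Y.round(3),Z.round(3),observe()["force"].round(1),observe()["q"].round(2))
E
```

```text
[0.4767 0.1654 0.0304] [ 1.    -0.    -0.001] [ 0.001 -0.001  1.   ] [-0.    -1.    -0.001] [-0.1 -0.2 -1.3] [-1.25  1.45  1.05  1.45 -0.14  1.27 -0.41]
```

Emit:
step_arm(plan=[{"wx": 0, "wy": 0, "wz": 0, "dx": 0.08, "dy": 0, "dz": -0.18, "fingers": -1}, {"wx": 0, "wy": 0, "wz": 0, "dx": 0.04, "dy": 0, "dz": -0.09, "fingers": -1}, {"wx": 0, "wy": 0, "wz": 0, "dx": 0.03, "dy": 0, "dz": -0.07, "fingers": -1}, {"wx": 0, "wy": 0, "wz": 0, "dx": 0, "dy": 0, "dz": 0, "fingers": -1}])

```text
t: 19.95
eef_pos: [0.5284, 0.1628, 0.0818]
eef_rot: [0.001, 0.438, -1.571]
force: [-1.6, 0.2, -2.5]
grip_width: 0.0356
```

```bash
python3 - <<'E'
from h import *
O,X,Y,Z=guide_from_tool1(); print(O.round(4),X.round(3),Y.round(3),Z.round(3),observe()["force"].round(1),observe()["q"].round(2))
for n,b in (("side",[215,140,285,200]),):
    p,d=get_image(n); cv2.imwrite(f"pics/{n}11.png",p)
    overlay(n,p,[],b,10,f"pics/o11{n}.png")
E
```

```text
[0.4775 0.1659 0.0218] [ 1.    -0.     0.001] [-0.001 -0.001  1.   ] [-0.    -1.    -0.001] [-1.6  0.2 -2.5] [-1.25  1.46  1.05  1.44 -0.14  1.27 -0.42]
```

View pics/o11side.png

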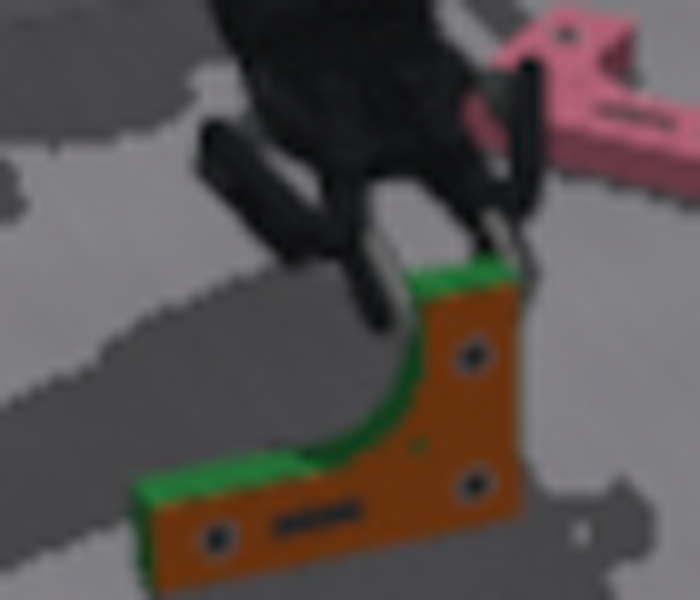

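Emit:
step_arm(plan=[{"wx": 0, "wy": 0, "wz": 0, "dx": 0.02, "dy": 0, "dz": -0.045, "fingers": -1}, {"wx": 0, "wy": 0, "wz": 0, "dx": 0.02, "dy": 0, "dz": -0.045, "fingers": -1}, {"wx": 0, "wy": 0, "wz": 0, "dx": 0, "dy": 0, "dz": 0, "fingers": -1}])

```text
t: 20.25
eef_pos: [0.5284, 0.1627, 0.0796]
eef_rot: [0.001, 0.437, -1.571]
force: [0.1, 0.2, -1.1]
grip_width: 0.0356
```

Emit:
step_arm(plan=[{"wx": 0, "wy": 0, "wz": 0, "dx": 0.02, "dy": 0, "dz": -0.045, "fingers": -1}, {"wx": 0, "wy": 0, "wz": 0, "dx": 0, "dy": 0, "dz": 0, "fingers": -1}])

```text
t: 20.42
eef_pos: [0.5284, 0.1625, 0.0796]
eef_rot: [0.002, 0.435, -1.571]
force: [-1.4, 2.2, 4.5]
grip_width: 0.0353
```

Emit:
step_arm(plan=[{"wx": 0, "wy": 0, "wz": 0, "dx": 0.01, "dy": 0, "dz": -0.03, "fingers": -1}, {"wx": 0, "wy": 0, "wz": 0, "dx": 0, "dy": 0, "dz": 0, "fingers": 0.1}, {"wx": 0, "wy": 0, "wz": 0, "dx": 0, "dy": 0, "dz": 0, "fingers": 0.3}, {"wx": 0, "wy": 0, "wz": 0, "dx": 0, "dy": 0, "dz": 0, "fingers": 0.5}, {"wx": 0, "wy": 0, "wz": 0, "dx": 0, "dy": 0, "dz": 0, "fingers": 0.5}])

```text
t: 20.83
eef_pos: [0.5283, 0.1629, 0.0768]
eef_rot: [0.001, 0.438, -1.571]
force: [-0.2, 1.0, 0.3]
grip_width: 0.0639
```

```bash
python3 - <<'E'
from h import *
for n,b in (("side",[215,140,285,200]),):
    p,d=get_image(n); cv2.imwrite(f"pics/{n}12.png",p)
    overlay(n,p,[],b,10,f"pics/o12{n}.png")
E
```

```text
(no output)
```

View pics/o12side.png

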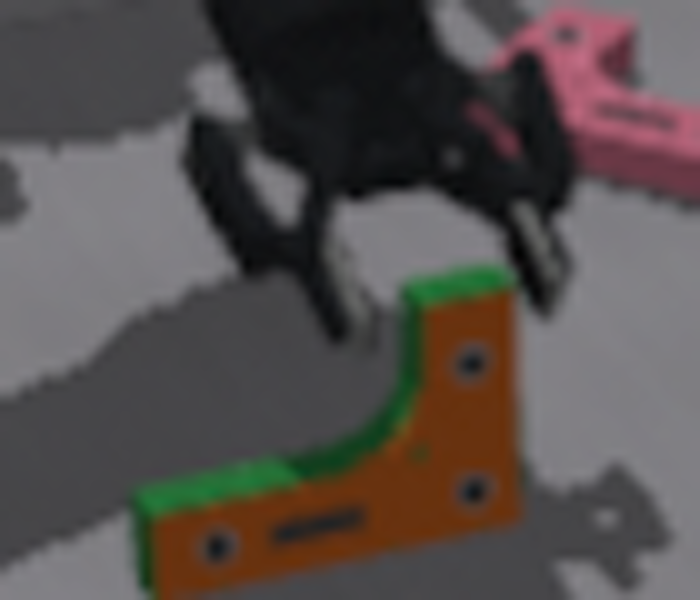

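Emit:
step_arm(plan=[{"wx": 0, "wy": 0, "wz": 0, "dx": -0.4, "dy": 0, "dz": 0, "fingers": 0.5}, {"wx": 0, "wy": 0, "wz": 0, "dx": -0.7, "dy": 0, "dz": 0, "fingers": 0.5}, {"wx": 0, "wy": 0, "wz": 0, "dx": -1, "dy": 0, "dz": 0, "fingers": 1}, {"wx": 0, "wy": 0, "wz": 0, "dx": -1, "dy": 0, "dz": 0, "fingers": 1}, {"wx": 0, "wy": 1, "wz": 0, "dx": -0.8, "dy": 0, "dz": 0.5, "fingers": 1}, {"wx": 0, "wy": 1, "wz": 0, "dx": -0.5, "dy": 0, "dz": 0.8, "fingers": 1}, {"wx": 0, "wy": 1, "wz": 0, "dx": 0, "dy": 0, "dz": 0.8, "fingers": 1}, {"wx": 0, "wy": 1, "wz": 0, "dx": 0, "dy": 0, "dz": 0, "fingers": 1}])

```text
t: 21.55
eef_pos: [0.5298, 0.2356, 0.1751]
eef_rot: [0.009, 0.72, -1.565]
force: [0.3, -0.9, 0.6]
grip_width: 0.0852
```

```bash
python3 - <<'E'
from h import *
o=observe(); print(o["q"].round(2), Rof(o)[:,0].round(2), Rof(o)[:,1].round(2))
for n,b in (("side",[215,140,285,200]),("top",[215,170,265,250])):
    p,d=get_image(n); cv2.imwrite(f"pics/{n}13.png",p)
    O=np.array([.4765,.165,.019]);X=np.array([1.,0,0]);Y=np.array([0,0,1.]);Z=np.array([0,-1.,0])
    overlay(n,p,[(pts3(O,X,Y,Z,1,.01),(255,255,255)),(pts3(O,X,Y,Z,1,-.01),(0,255,255))],b,8 if n=="top" else 10,f"pics/o13{n}.png")
E
```

```text
[-1.26  1.19  1.06  1.42 -0.2   1.34 -0.34] [ 0.   -0.75 -0.66] [ 1.   -0.    0.01]
```

View pics/o13side.png

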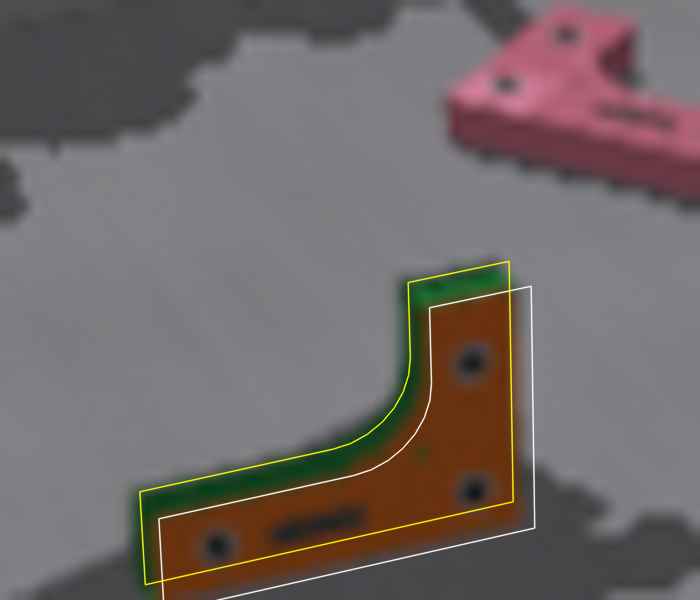

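View pics/o13top.png

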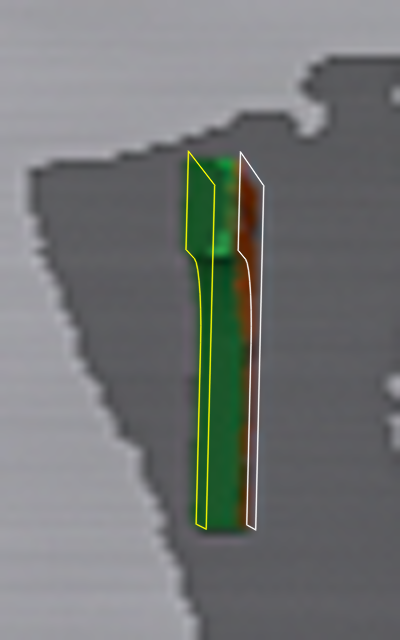

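Emit:
step_arm(plan=[{"wx": 0, "wy": 1, "wz": 0, "dx": 0, "dy": 0, "dz": 0.5, "fingers": 1}, {"wx": 0, "wy": 1, "wz": 0, "dx": 0, "dy": 0, "dz": 0.5, "fingers": 1}, {"wx": 0, "wy": 1, "wz": 0, "dx": 0, "dy": 0, "dz": 0.5, "fingers": 1}, {"wx": 0, "wy": 1, "wz": 0, "dx": 0, "dy": 0, "dz": 0.5, "fingers": 1}, {"wx": 0, "wy": 1, "wz": 0, "dx": 0, "dy": 0, "dz": 0.5, "fingers": 1}, {"wx": 0, "wy": 1, "wz": 0, "dx": 0, "dy": 0, "dz": 0.5, "fingers": 1}, {"wx": 0, "wy": 1, "wz": 0, "dx": 0, "dy": 0, "dz": 0.5, "fingers": 1}, {"wx": 0, "wy": 1, "wz": 0, "dx": 0, "dy": 0, "dz": 0.5, "fingers": 1}, {"wx": 0, "wy": 1, "wz": 0, "dx": 0, "dy": 0, "dz": 0.5, "fingers": 1}, {"wx": 0, "wy": 1, "wz": 0, "dx": 0, "dy": 0, "dz": 0.5, "fingers": 1}])

```text
t: 22.48
eef_pos: [0.5282, 0.1323, 0.2327]
eef_rot: [-0.002, 1.417, -1.571]
force: [-0.1, -0.6, -0.7]
grip_width: 0.0853
```

```bash
cat >> h.py <<'E'
def second(a=45,O=(.475,.166,.019),y=.060,z=.001,back=0):
    d=np.array([0,np.cos(rad(a)),-np.sin(rad(a))])
    return np.array(O)+[.051,-z,y]-back*d, Rt(d,[1,0,0])
E
python3 - <<'E'
from h import *
o=observe(); print(o["q"].round(2), Rof(o)[:,0].round(2), Rof(o)[:,1].round(2))
to(*second(back=.07))
E
```

```text
[-0.93  0.66  0.9   1.79 -0.43  0.97  0.12] [ 0.   -0.15 -0.99] [ 1.  0. -0.]
t 22.48 pos [0.5282 0.1323 0.2327] w 0.0853
turn units [ 0.03 13.46  0.02] | shift after turn [ 2.47 -0.09  3.42] | shift before turn [ 4.22 -0.09  0.02]
```

Emit:
step_arm(plan=[{"wx": 0, "wy": 1, "wz": 0, "dx": 0, "dy": 0, "dz": 0.25, "fingers": 1}, {"wx": 0, "wy": 1, "wz": 0, "dx": 0, "dy": 0, "dz": 0.25, "fingers": 1}, {"wx": 0, "wy": 1, "wz": 0, "dx": 0, "dy": 0, "dz": 0.25, "fingers": 1}, {"wx": 0, "wy": 1, "wz": 0, "dx": 0, "dy": 0, "dz": 0.25, "fingers": 1}, {"wx": 0, "wy": 1, "wz": 0, "dx": 0, "dy": 0, "dz": 0.25, "fingers": 1}, {"wx": 0, "wy": 1, "wz": 0, "dx": 0, "dy": 0, "dz": 0.25, "fingers": 1}, {"wx": 0, "wy": 1, "wz": 0, "dx": 0, "dy": 0, "dz": 0.25, "fingers": 1}, {"wx": 0, "wy": 1, "wz": 0, "dx": 0, "dy": 0, "dz": 0.25, "fingers": 1}, {"wx": 0, "wy": 1, "wz": 0, "dx": 0, "dy": 0, "dz": 0.25, "fingers": 1}, {"wx": 0, "wy": 1, "wz": 0, "dx": 0, "dy": 0, "dz": 0.25, "fingers": 1}])

```text
t: 23.32
eef_pos: [0.5286, 0.0714, 0.2229]
eef_rot: [-3.141, 1.024, 1.573]
force: [-0.4, 0.2, -0.5]
grip_width: 0.0855
```

```bash
python3 - <<'E'
from h import *
o=observe(); print(o["q"].round(2), Rof(o)[:,0].round(2), Rof(o)[:,1].round(2))
to(*second(back=.07))
E
```

```text
[-0.18  0.6   0.52  1.9  -0.93  1.12  0.88] [-0.    0.52 -0.85] [ 1.  0. -0.]
t 23.32 pos [0.5286 0.0714 0.2229] w 0.0855
turn units [0.02 3.42 0.02] | shift after turn [ 3.92 -0.1   1.42] | shift before turn [ 4.14 -0.1   0.45]
```

Emit:
step_arm(plan=[{"wx": 0, "wy": 1, "wz": 0, "dx": 0.3, "dy": 0, "dz": 0.3, "fingers": 1}, {"wx": 0, "wy": 1, "wz": 0, "dx": 0.3, "dy": 0, "dz": 0.3, "fingers": 1}, {"wx": 0, "wy": 1, "wz": 0, "dx": 0.3, "dy": 0, "dz": 0.3, "fingers": 1}, {"wx": 0, "wy": 0.4, "wz": 0, "dx": 0.3, "dy": 0, "dz": 0.3, "fingers": 1}, {"wx": 0, "wy": 0, "wz": 0, "dx": 0.5, "dy": 0, "dz": 0, "fingers": 1}, {"wx": 0, "wy": 0, "wz": 0, "dx": 0.5, "dy": 0, "dz": 0, "fingers": 1}, {"wx": 0, "wy": 0, "wz": 0, "dx": 0, "dy": 0, "dz": 0, "fingers": 1}])

```text
t: 23.9
eef_pos: [0.5271, 0.085, 0.1617]
eef_rot: [-3.136, 0.787, 1.578]
force: [-0.6, -0.0, 0.4]
grip_width: 0.0854
```

```bash
python3 - <<'E'
from h import *
o=observe(); print(o["q"].round(2), Rof(o)[:,0].round(2), Rof(o)[:,1].round(2))
to(*second(back=.0))
for n,b in (("side",[190,120,290,200]),("top",[215,160,285,240])):
    p,d=get_image(n); cv2.imwrite(f"pics/{n}14.png",p)
    overlay(n,p,[],b,7,f"pics/o14{n}.png")
E
```

```text
[ 0.07  0.76  0.28  1.93 -1.08  1.14  1.12] [-0.01  0.71 -0.71] [ 1.  0. -0.]
t 23.90 pos [0.5271 0.085  0.1617] w 0.0854
turn units [-0.01  0.02  0.08] | shift after turn [ 4.6  -0.04  0.08] | shift before turn [ 4.6  -0.02  0.07]
```

View pics/o14side.png

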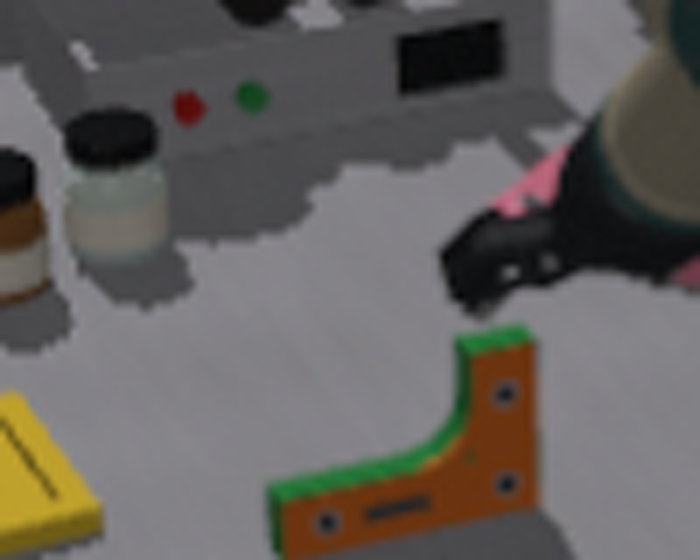

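View pics/o14top.png

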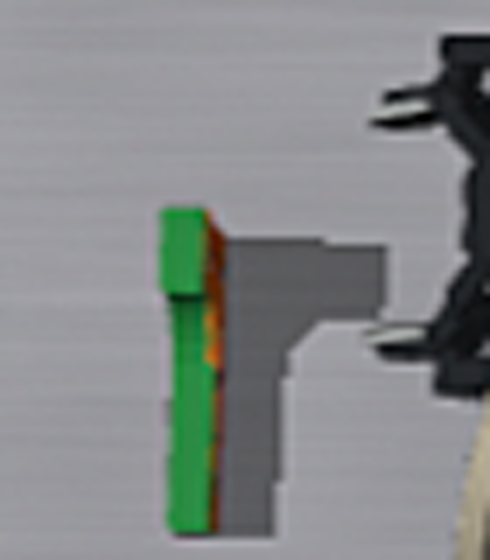

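```bash
python3 - <<'E'
from h import *
o=observe(); print((proj("top",[o["eef_pos"],[.526,.165,.098],[.507,.165,.098],[.545,.165,.098]])-[214.5,159.5])*7)
E
```

```text
[[365.35339376 226.91641981]
 [186.53857943 248.97115186]
 [185.48072485 292.074348  ]
 [187.59208407 205.96027618]]
```

Emit:
step_arm(plan=[{"wx": 0, "wy": 0, "wz": 0.08, "dx": 0.8, "dy": -0.02, "dz": 0.08, "fingers": 1}, {"wx": 0, "wy": 0, "wz": 0, "dx": 0.8, "dy": 0, "dz": 0, "fingers": 1}, {"wx": 0, "wy": 0, "wz": 0, "dx": 0.8, "dy": 0, "dz": 0, "fingers": 1}, {"wx": 0, "wy": 0, "wz": 0, "dx": 0, "dy": 0, "dz": 0, "fingers": 1}])

```text
t: 24.33
eef_pos: [0.5268, 0.1261, 0.1192]
eef_rot: [3.138, 0.787, 1.568]
force: [-1.2, 2.1, 0.4]
grip_width: 0.0852
```

```bash
python3 - <<'E'
from h import *
o=observe(); print(o["q"].round(2), Rof(o)[:,0].round(2), Rof(o)[:,1].round(2))
to(*second(back=.0))
E
```

```text
[ 0.17  0.8   0.01  1.97 -1.09  0.91  1.11] [ 0.    0.71 -0.71] [ 1. -0.  0.]
t 24.33 pos [0.5268 0.1261 0.1192] w 0.0852
turn units [ 0.02  0.02 -0.03] | shift after turn [ 2.24 -0.03  0.04] | shift before turn [ 2.24 -0.04  0.03]
```

Emit:
step_arm(plan=[{"wx": 0, "wy": 0, "wz": 0, "dx": 0.6, "dy": 0, "dz": 0.03, "fingers": 1}, {"wx": 0, "wy": 0, "wz": 0, "dx": 0.6, "dy": 0, "dz": 0, "fingers": 1}, {"wx": 0, "wy": 0, "wz": 0, "dx": 0.5, "dy": 0, "dz": 0, "fingers": 1}, {"wx": 0, "wy": 0, "wz": 0, "dx": 0.5, "dy": 0, "dz": 0, "fingers": 1}, {"wx": 0, "wy": 0, "wz": 0, "dx": 0, "dy": 0, "dz": 0, "fingers": 1}])

```text
t: 24.75
eef_pos: [0.5281, 0.1618, 0.0796]
eef_rot: [3.136, 0.79, 1.564]
force: [0.4, 0.5, 0.9]
grip_width: 0.0855
```

```bash
python3 - <<'E'
from h import *
o=observe(); print(o["q"].round(2), Rof(o)[:,0].round(2), Rof(o)[:,1].round(2))
to(*second(back=.0))
for n,b in (("side",[190,120,290,200]),("top",[215,160,285,240])):
    p,d=get_image(n); cv2.imwrite(f"pics/{n}15.png",p)
    overlay(n,p,[],b,7,f"pics/o15{n}.png")
E
```

```text
[ 0.25  0.88 -0.21  1.99 -1.09  0.7   1.1 ] [ 0.    0.7  -0.71] [ 1. -0.  0.]
t 24.75 pos [0.5281 0.1618 0.0796] w 0.0855
turn units [ 0.    0.07 -0.07] | shift after turn [ 0.11 -0.08 -0.07] | shift before turn [ 0.11 -0.08 -0.07]
```

View pics/o15side.png

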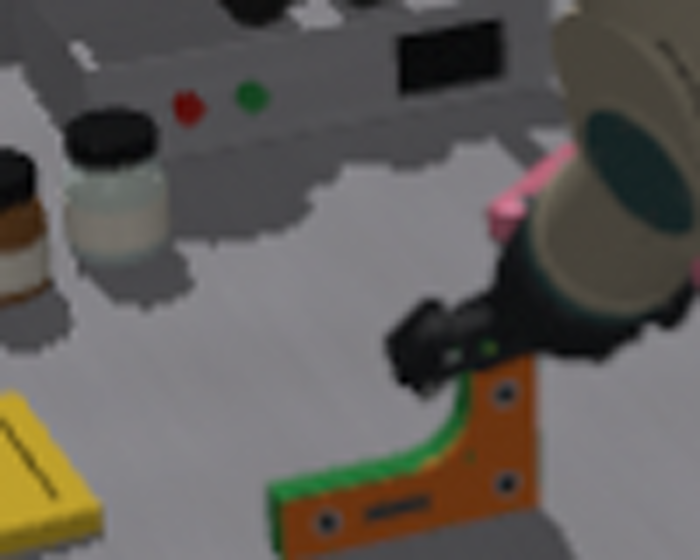

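View pics/o15top.png

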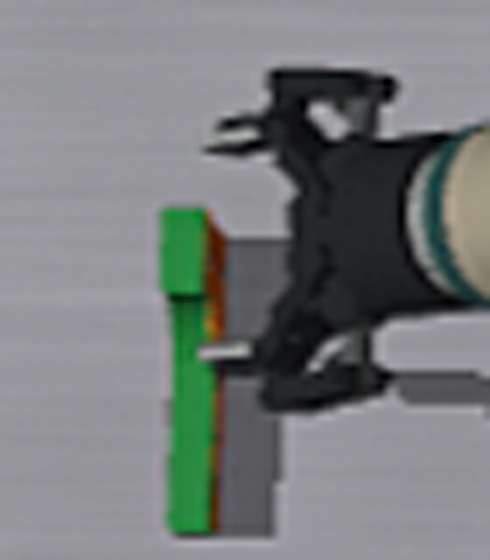

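Emit:
step_arm(plan=[{"wx": 0, "wy": 0.07, "wz": -0.07, "dx": 0.15, "dy": -0.08, "dz": -0.07, "fingers": 1}, {"wx": 0, "wy": 0, "wz": 0, "dx": 0, "dy": 0, "dz": 0, "fingers": -1}, {"wx": 0, "wy": 0, "wz": 0, "dx": 0, "dy": 0, "dz": 0, "fingers": -1}, {"wx": 0, "wy": 0, "wz": 0, "dx": 0, "dy": 0, "dz": 0, "fingers": -1}, {"wx": 0, "wy": 0, "wz": 0, "dx": 0, "dy": 0, "dz": 0, "fingers": -1}, {"wx": 0, "wy": 0, "wz": 0, "dx": 0, "dy": 0, "dz": 0, "fingers": -1}, {"wx": 0, "wy": 0, "wz": 0, "dx": 0, "dy": 0, "dz": 0, "fingers": -1}], newtons=100)

```text
t: 25.43
eef_pos: [0.5267, 0.1654, 0.0794]
eef_rot: [3.139, 0.785, 1.568]
force: [0.7, -0.4, 4.0]
grip_width: 0.035
```

```bash
python3 - <<'E'
from h import *
o=observe(); print(o["q"].round(2), o["force"].round(1))
to(*second(back=.0))
for n,b in (("side",[190,120,290,200]),("top",[215,160,285,240])):
    p,d=get_image(n); cv2.imwrite(f"pics/{n}16.png",p)
    overlay(n,p,[],b,7,f"pics/o16{n}.png")
E
```

```text
[ 0.25  0.88 -0.22  1.99 -1.09  0.7   1.1 ] [ 0.7 -0.4  4. ]
t 25.43 pos [0.5267 0.1654 0.0794] w 0.035
turn units [ 0.01 -0.   -0.03] | shift after turn [-0.   -0.03  0.02] | shift before turn [-0.   -0.03  0.02]
```

View pics/o16side.png

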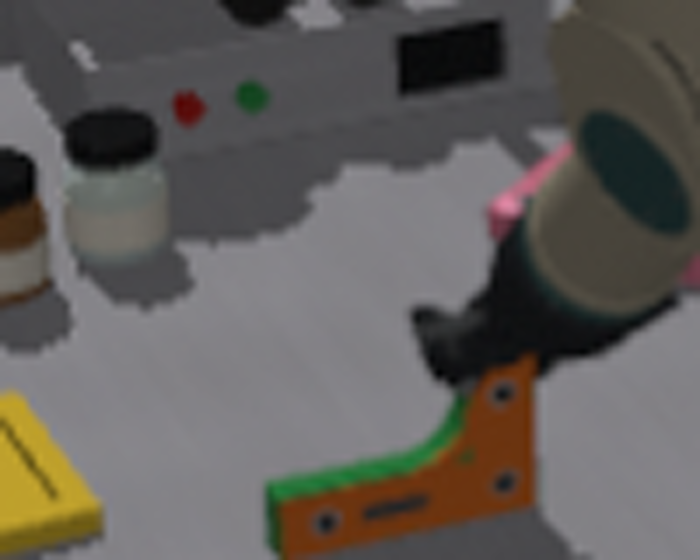

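View pics/o16top.png

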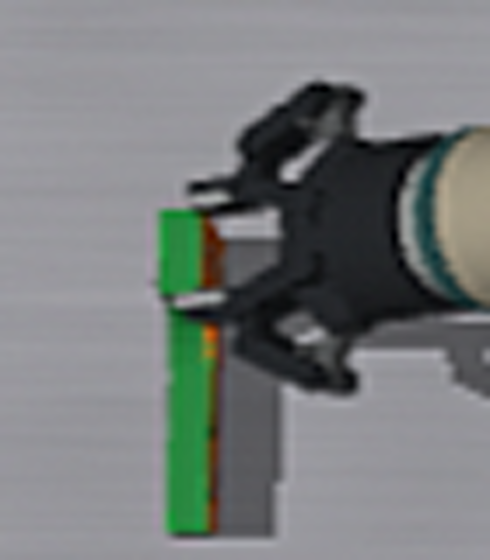

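Emit:
step_arm(plan=[{"wx": 0, "wy": 0, "wz": 0, "dx": -0.3, "dy": 0, "dz": -0.3, "fingers": -1}, {"wx": 0, "wy": 0, "wz": 0, "dx": -0.6, "dy": 0, "dz": -0.6, "fingers": -1}, {"wx": 0, "wy": 0, "wz": 0, "dx": -0.6, "dy": 0, "dz": -0.6, "fingers": -1}, {"wx": 0, "wy": 0, "wz": 0, "dx": -0.6, "dy": 0, "dz": -0.6, "fingers": -1}, {"wx": 0, "wy": 0, "wz": 0, "dx": -0.3, "dy": 0, "dz": -0.3, "fingers": -1}, {"wx": 0, "wy": -1, "wz": 0, "dx": 0, "dy": 0, "dz": 0, "fingers": -1}, {"wx": 0, "wy": -1, "wz": 0, "dx": 0, "dy": 0, "dz": 0, "fingers": -1}, {"wx": 0, "wy": -1, "wz": 0, "dx": 0, "dy": 0, "dz": 0, "fingers": -1}, {"wx": 0, "wy": -1, "wz": 0, "dx": 0, "dy": 0, "dz": 0, "fingers": -1}, {"wx": 0, "wy": -1, "wz": 0, "dx": 0, "dy": 0, "dz": 0, "fingers": -1}])

```text
t: 26.37
eef_pos: [0.526, 0.1647, 0.1637]
eef_rot: [3.138, 1.139, 1.565]
force: [0.7, -0.5, -1.7]
grip_width: 0.0353
```

Emit:
step_arm(plan=[{"wx": 0, "wy": -1, "wz": 0, "dx": 0, "dy": 0, "dz": 0, "fingers": -1}, {"wx": 0, "wy": -1, "wz": 0, "dx": 0, "dy": 0, "dz": 0, "fingers": -1}, {"wx": 0, "wy": -1, "wz": 0, "dx": 0, "dy": 0, "dz": 0, "fingers": -1}, {"wx": 0, "wy": -1, "wz": 0, "dx": 0, "dy": 0, "dz": 0, "fingers": -1}, {"wx": 0, "wy": -1, "wz": 0, "dx": 0, "dy": 0, "dz": 0, "fingers": -1}, {"wx": 0, "wy": -1, "wz": 0, "dx": 0, "dy": 0, "dz": 0, "fingers": -1}, {"wx": 0, "wy": -1, "wz": 0, "dx": 0, "dy": 0, "dz": 0, "fingers": -1}, {"wx": 0, "wy": -1, "wz": 0, "dx": 0, "dy": 0, "dz": 0, "fingers": -1}, {"wx": 0, "wy": -1, "wz": 0, "dx": 0, "dy": 0, "dz": 0, "fingers": -1}, {"wx": 0, "wy": -1, "wz": 0, "dx": 0, "dy": 0, "dz": 0, "fingers": -1}])

```text
t: 27.2
eef_pos: [0.5257, 0.1657, 0.1637]
eef_rot: [0.006, 1.305, -1.566]
force: [-0.0, 0.3, -2.0]
grip_width: 0.0351
```

```bash
cat >> h.py <<'E'
def flat2(O,a=45): 
    d=np.array([0,-np.sin(rad(a)),-np.cos(rad(a))]); return np.array(O)+[.051,.060,.001], Rt(d,[1,0,0])
E
python3 - <<'E'
from h import *
o=observe(); print(o["q"].round(2), o["force"].round(1))
to(*flat2([.475,.105,.05]))
p,d=get_image("side"); cv2.imwrite("pics/side17.png",p); overlay("side",p,[],[190,100,300,190],7,f"pics/o17side.png")
E
```

```text
[-0.87  0.71  0.59  1.79 -0.17  0.84 -0.26] [-0.   0.3 -2. ]
t 27.20 pos [0.5257 0.1657 0.1637] w 0.0351
turn units [-0.02 -7.44 -0.02] | shift after turn [ 3.21  0.01 -3.17] | shift before turn [ 4.36  0.   -1.16]
```

View pics/o17side.png

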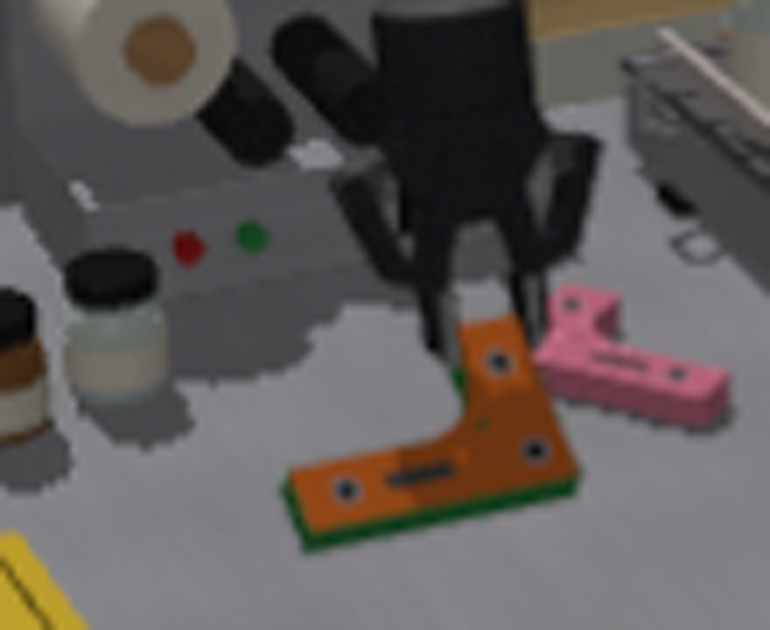

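Holding well. Finish the turn and measure flatness before setting down.

Emit:
step_arm(plan=[{"wx": 0, "wy": -1, "wz": 0, "dx": 0, "dy": 0, "dz": 0, "fingers": -1}, {"wx": 0, "wy": -1, "wz": 0, "dx": 0, "dy": 0, "dz": 0, "fingers": -1}, {"wx": 0, "wy": -1, "wz": 0, "dx": 0, "dy": 0, "dz": 0, "fingers": -1}, {"wx": 0, "wy": -1, "wz": 0, "dx": 0, "dy": 0, "dz": 0, "fingers": -1}, {"wx": 0, "wy": -1, "wz": 0, "dx": 0, "dy": 0, "dz": 0, "fingers": -1}, {"wx": 0, "wy": -1, "wz": 0, "dx": 0, "dy": 0, "dz": 0, "fingers": -1}, {"wx": 0, "wy": -1, "wz": 0, "dx": 0, "dy": 0, "dz": 0, "fingers": -1}, {"wx": 0, "wy": -0.4, "wz": 0, "dx": 0, "dy": 0, "dz": 0, "fingers": -1}, {"wx": 0, "wy": 0, "wz": 0, "dx": 0, "dy": 0, "dz": 0, "fingers": -1}])

```text
t: 28.0
eef_pos: [0.5253, 0.1667, 0.1612]
eef_rot: [-0.003, 0.792, -1.571]
force: [0.3, 0.4, -2.8]
grip_width: 0.0353
```

```bash
python3 - <<'E'
from h import *
o=observe(); print(o["q"].round(2), o["force"].round(1))
to(*flat2([.475,.105,.02]))
O=o["eef_pos"]-[.051,.060,.001]; E=np.eye(3)
for n,b in (("side",[205,120,305,205]),):
    p,d=get_image(n); cv2.imwrite(f"pics/{n}18.png",p)
    overlay(n,p,[(pts3(O,*E,1,.01),(255,255,255)),(pts3(O,*E,1,-.01),(0,255,255))],b,8,f"pics/o18{n}.png")
E
```

```text
[-1.12  1.    0.78  1.6   0.04  1.12 -0.51] [ 0.3  0.4 -2.8]
t 28.00 pos [0.5253 0.1667 0.1612] w 0.0353
turn units [ 0.03 -0.09  0.  ] | shift after turn [ 4.01  0.03 -3.92] | shift before turn [ 4.04  0.04 -3.89]
```

View pics/o18side.png

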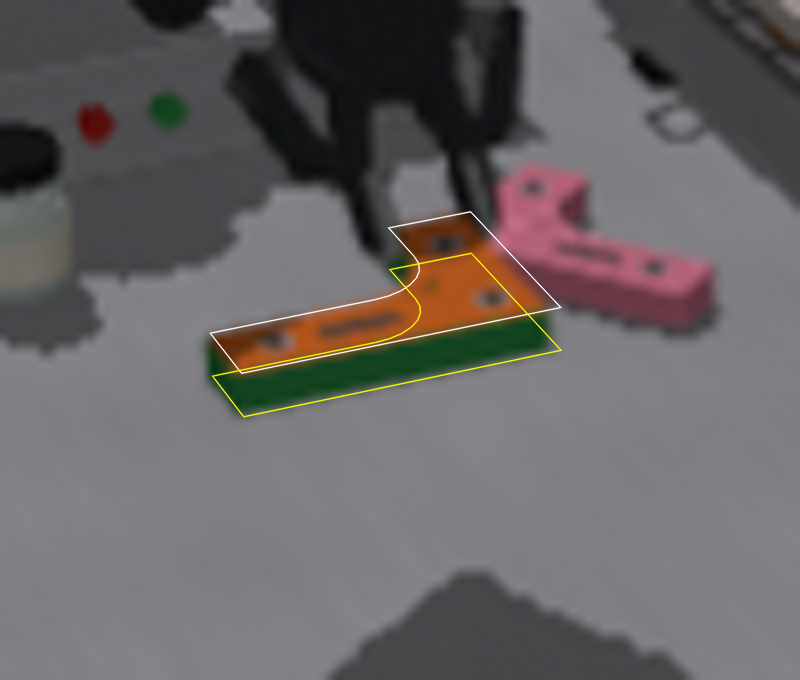

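Emit:
step_arm(plan=[{"wx": 0, "wy": -0.09, "wz": 0, "dx": 0.6, "dy": 0, "dz": -0.6, "fingers": -1}, {"wx": 0, "wy": 0, "wz": 0, "dx": 0.7, "dy": 0, "dz": -0.7, "fingers": -1}, {"wx": 0, "wy": 0, "wz": 0, "dx": 0.7, "dy": 0, "dz": -0.7, "fingers": -1}, {"wx": 0, "wy": 0, "wz": 0, "dx": 0.7, "dy": 0, "dz": -0.7, "fingers": -1}, {"wx": 0, "wy": 0, "wz": 0, "dx": 0.6, "dy": 0, "dz": -0.6, "fingers": -1}, {"wx": 0, "wy": 0, "wz": 0, "dx": 0.4, "dy": 0, "dz": -0.4, "fingers": -1}, {"wx": 0, "wy": 0, "wz": 0, "dx": 0.2, "dy": 0, "dz": -0.2, "fingers": -1}, {"wx": 0, "wy": 0, "wz": 0, "dx": 0, "dy": 0, "dz": 0, "fingers": -1}, {"wx": 0, "wy": 0, "wz": 0, "dx": 0, "dy": 0, "dz": 0, "fingers": -1}])

```text
t: 28.8
eef_pos: [0.5271, 0.1649, 0.0268]
eef_rot: [0.004, 0.785, -1.57]
force: [0.0, -0.8, -1.3]
grip_width: 0.0355
```

```bash
python3 - <<'E'
from h import *
o=observe(); print(o["q"].round(2), o["force"].round(1))
to(*flat2([.475,.105,.01]))
O=o["eef_pos"]-[.051,.060,.001]; E=np.eye(3)
for n,b in (("side",[205,135,305,215]),):
    p,d=get_image(n); cv2.imwrite(f"pics/{n}19.png",p)
    overlay(n,p,[],b,8,f"pics/o19{n}.png")
E
```

```text
[-1.08  1.2   0.7   1.6  -0.03  0.96 -0.58] [ 0.  -0.8 -1.3]
t 28.80 pos [0.5271 0.1649 0.0268] w 0.0355
turn units [-0.04 -0.   -0.01] | shift after turn [ 0.44 -0.04 -0.45] | shift before turn [ 0.44 -0.05 -0.45]
```

View pics/o19side.png

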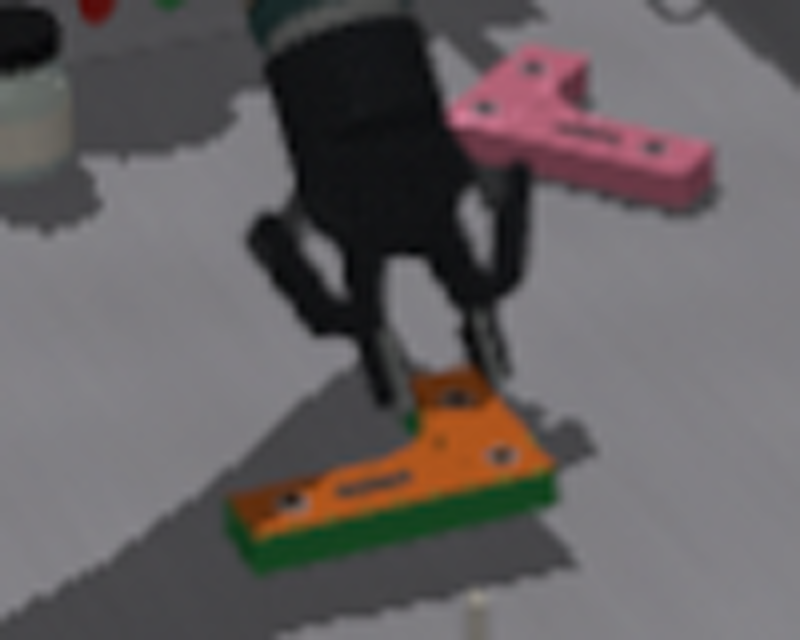

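Emit:
step_arm(plan=[{"wx": 0, "wy": 0, "wz": 0, "dx": 0.15, "dy": 0, "dz": -0.15, "fingers": -1}, {"wx": 0, "wy": 0, "wz": 0, "dx": 0.1, "dy": 0, "dz": -0.1, "fingers": -1}, {"wx": 0, "wy": 0, "wz": 0, "dx": 0.06, "dy": 0, "dz": -0.06, "fingers": -1}, {"wx": 0, "wy": 0, "wz": 0, "dx": 0, "dy": 0, "dz": 0, "fingers": -1}])

```text
t: 29.18
eef_pos: [0.5262, 0.1655, 0.0143]
eef_rot: [0.001, 0.785, -1.571]
force: [-0.5, -0.2, -1.5]
grip_width: 0.0348
```

Emit:
step_arm(plan=[{"wx": 0, "wy": 0, "wz": 0, "dx": 0.04, "dy": 0, "dz": -0.04, "fingers": -1}, {"wx": 0, "wy": 0, "wz": 0, "dx": 0.04, "dy": 0, "dz": -0.04, "fingers": -1}, {"wx": 0, "wy": 0, "wz": 0, "dx": 0, "dy": 0, "dz": 0, "fingers": -1}])

```text
t: 29.43
eef_pos: [0.5266, 0.1653, 0.0118]
eef_rot: [0.002, 0.785, -1.57]
force: [0.4, -0.0, -1.7]
grip_width: 0.0354
```

Emit:
step_arm(plan=[{"wx": 0, "wy": 0, "wz": 0, "dx": 0.03, "dy": 0, "dz": -0.03, "fingers": -1}, {"wx": 0, "wy": 0, "wz": 0, "dx": 0, "dy": 0, "dz": 0, "fingers": -1}])

```text
t: 29.6
eef_pos: [0.5266, 0.1653, 0.0116]
eef_rot: [0.002, 0.784, -1.57]
force: [-0.7, 1.6, 3.0]
grip_width: 0.0352
```

```bash
python3 - <<'E'
from h import *
for n,b in (("side",[205,145,305,215]),):
    p,d=get_image(n); cv2.imwrite(f"pics/{n}20.png",p)
    overlay(n,p,[],b,8,f"pics/o20{n}.png")
E
```

```text
(no output)
```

View pics/o20side.png

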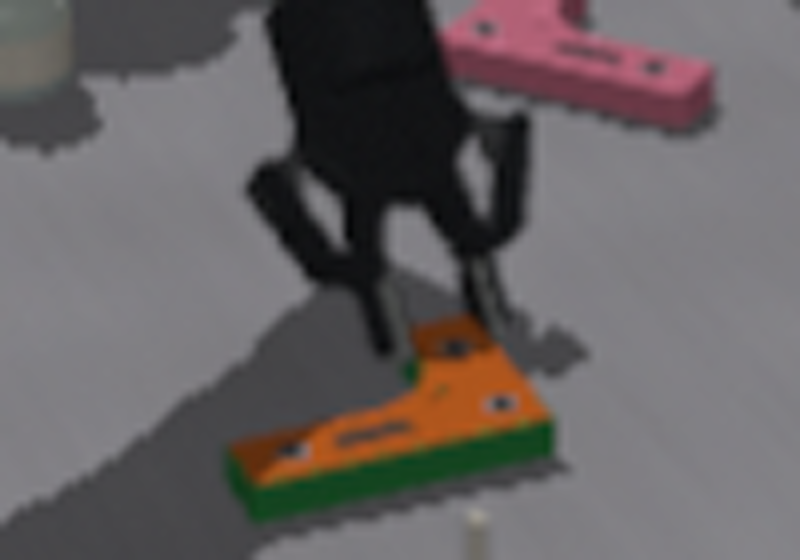

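Emit:
step_arm(plan=[{"wx": 0, "wy": 0, "wz": 0, "dx": 0.01, "dy": 0, "dz": -0.02, "fingers": -1}, {"wx": 0, "wy": 0, "wz": 0, "dx": 0, "dy": 0, "dz": 0, "fingers": 0.1}, {"wx": 0, "wy": 0, "wz": 0, "dx": 0, "dy": 0, "dz": 0, "fingers": 0.5}, {"wx": 0, "wy": 0, "wz": 0, "dx": 0, "dy": 0, "dz": 0, "fingers": 0.7}, {"wx": 0, "wy": 0, "wz": 0, "dx": -0.4, "dy": 0, "dz": 0, "fingers": 1}, {"wx": 0, "wy": 0, "wz": 0, "dx": -0.8, "dy": 0, "dz": 0, "fingers": 1}, {"wx": 0, "wy": 0, "wz": 0, "dx": -1, "dy": 0, "dz": 0, "fingers": 1}, {"wx": 0, "wy": 0, "wz": 0, "dx": -1, "dy": 0, "dz": 0, "fingers": 1}, {"wx": 0, "wy": 0, "wz": 0, "dx": -1, "dy": 0, "dz": 0, "fingers": 1}])

```text
t: 30.4
eef_pos: [0.5263, 0.2409, 0.0857]
eef_rot: [0.002, 0.785, -1.57]
force: [1.0, -0.1, -0.2]
grip_width: 0.0852
```

```bash
python3 - <<'E'
from h import *
o=observe(); print(o["eef_pos"],o["q"].round(2))
for n,b in (("side",[205,145,305,215]),("top",[210,170,310,250])):
    p,d=get_image(n); cv2.imwrite(f"pics/{n}21.png",p)
    x0=np.array([.474,.105,0.]); uv=proj(n,[[*x0[:2],.02]])[0]; bb=[int(uv[0])-42,int(uv[1])-42,int(uv[0])+42,int(uv[1])+42]
    x,f,m=fit(n,p,"orange",m_face(1,.02),x0,bb); print(n,x,f,m)
    overlay(n,p,[(place(Lpoly(1),*x,.02),(255,255,255)),(place(Lpoly(1),*x,.0),(0,255,255))],b,8,f"pics/o21{n}.png")
E
```

```text
[0.52631262 0.24094927 0.08571398] [-1.14  1.15  0.72  1.45 -0.03  1.19 -0.6 ]
side [0.4725 0.107  0.007 ] 41.1 317.0
top [0.4726 0.1061 0.0084] 61.2 701.0
```

View pics/o21side.png

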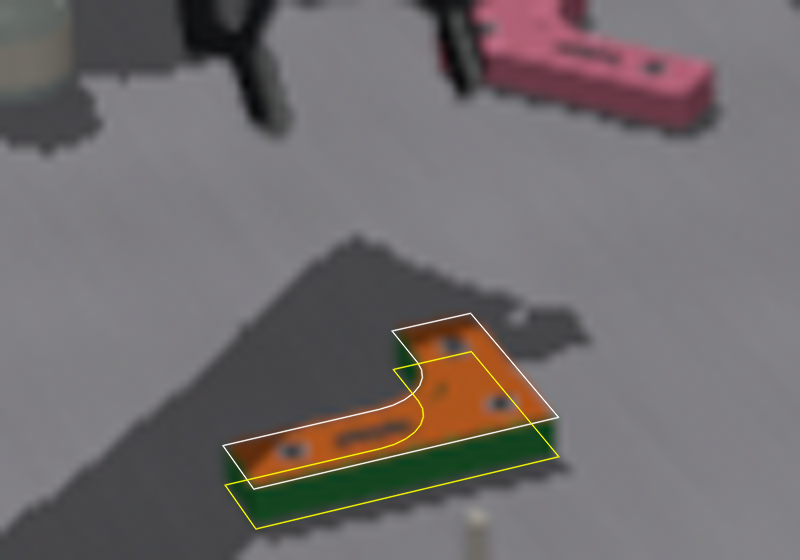

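View pics/o21top.png

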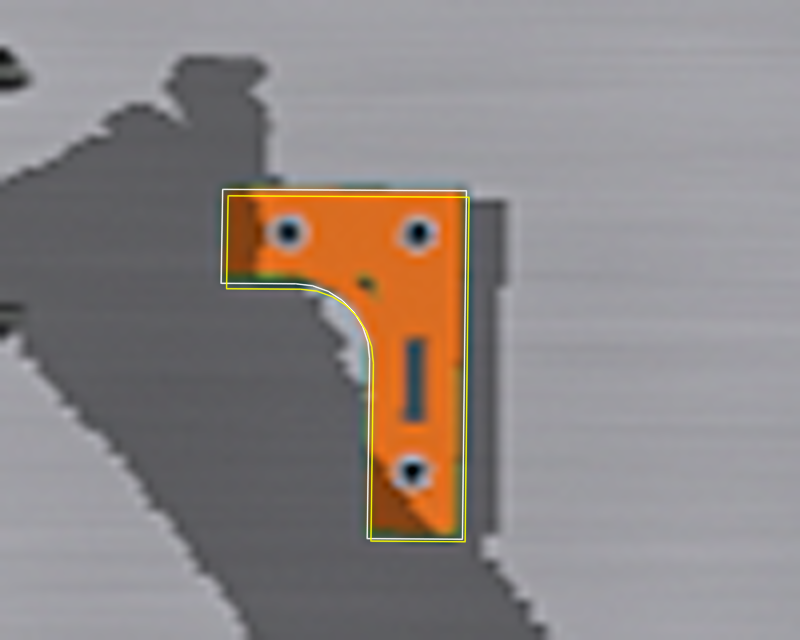

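```bash
python3 - <<'E'
from h import *
to([.4586,.1064,.10],Rdown(.008-np.pi/2)); to([.4586,.1064,.10],Rdown(.008+np.pi/2)); 
E
```

```text
t 30.50 pos [0.5283 0.2446 0.0868] w 0.0858
turn units [21.17  8.68 -8.78] | shift after turn [-0.53  5.51  2.83] | shift before turn [ 3.49 -2.81  4.31]
t 30.50 pos [0.5283 0.2446 0.0868] w 0.0858
turn units [-21.33   8.79   8.69] | shift after turn [-0.53 -5.51 -2.83] | shift before turn [ 3.49 -2.81  4.31]
```

Emit:
step_arm(plan=[{"wx": 0.96, "wy": 0.395, "wz": -0.4, "dx": -0.4, "dy": 0, "dz": 0, "fingers": 1}, {"wx": 0.96, "wy": 0.395, "wz": -0.4, "dx": -0.4, "dy": 0, "dz": 0, "fingers": 1}, {"wx": 0.96, "wy": 0.395, "wz": -0.4, "dx": -0.4, "dy": 0, "dz": 0, "fingers": 1}, {"wx": 0.96, "wy": 0.395, "wz": -0.4, "dx": 0, "dy": 0, "dz": 0, "fingers": 1}, {"wx": 0.96, "wy": 0.395, "wz": -0.4, "dx": 0, "dy": 0, "dz": 0, "fingers": 1}, {"wx": 0.96, "wy": 0.395, "wz": -0.4, "dx": 0, "dy": 0, "dz": 0, "fingers": 1}, {"wx": 0.96, "wy": 0.395, "wz": -0.4, "dx": 0, "dy": 0, "dz": 0, "fingers": 1}, {"wx": 0.96, "wy": 0.395, "wz": -0.4, "dx": 0, "dy": 0, "dz": 0, "fingers": 1}, {"wx": 0.96, "wy": 0.395, "wz": -0.4, "dx": 0, "dy": 0, "dz": 0, "fingers": 1}, {"wx": 0.96, "wy": 0.395, "wz": -0.4, "dx": 0, "dy": 0, "dz": 0, "fingers": 1}])

```text
t: 31.33
eef_pos: [0.5269, 0.2595, 0.1059]
eef_rot: [0.373, 1.107, -1.948]
force: [0.5, -0.1, -1.5]
grip_width: 0.0853
```

Emit:
step_arm(plan=[{"wx": 0.96, "wy": 0.395, "wz": -0.4, "dx": 0, "dy": 0, "dz": 0, "fingers": 1}, {"wx": 0.96, "wy": 0.395, "wz": -0.4, "dx": 0, "dy": 0, "dz": 0, "fingers": 1}, {"wx": 0.96, "wy": 0.395, "wz": -0.4, "dx": 0, "dy": 0, "dz": 0, "fingers": 1}, {"wx": 0.96, "wy": 0.395, "wz": -0.4, "dx": 0, "dy": 0, "dz": 0, "fingers": 1}, {"wx": 0.96, "wy": 0.395, "wz": -0.4, "dx": 0, "dy": 0, "dz": 0, "fingers": 1}, {"wx": 0.96, "wy": 0.395, "wz": -0.4, "dx": 0, "dy": 0, "dz": 0, "fingers": 1}, {"wx": 0.96, "wy": 0.395, "wz": -0.4, "dx": 0, "dy": 0, "dz": 0, "fingers": 1}, {"wx": 0.96, "wy": 0.395, "wz": -0.4, "dx": 0, "dy": 0, "dz": 0, "fingers": 1}, {"wx": 0.96, "wy": 0.395, "wz": -0.4, "dx": 0, "dy": 0, "dz": 0, "fingers": 1}, {"wx": 0.96, "wy": 0.395, "wz": -0.4, "dx": 0, "dy": 0, "dz": 0, "fingers": 1}])

```text
t: 32.17
eef_pos: [0.5268, 0.2593, 0.106]
eef_rot: [0.7, 1.486, -2.307]
force: [0.2, 0.7, 0.1]
grip_width: 0.0855
```

```bash
python3 - <<'E'
from h import *
to([.4586,.1064,.06],Rdown(.008-np.pi/2)); print(observe()["q"].round(2))
E
```

```text
t 32.17 pos [0.5268 0.2593 0.106 ] w 0.0855
turn units [ 1.81  0.88 -0.84] | shift after turn [1.84 6.1  2.78] | shift before turn [2.37 5.58 3.39]
[-1.    0.91  0.85  1.74 -0.76  0.95 -1.26]
```

Emit:
step_arm(plan=[{"wx": 0.9, "wy": 0.44, "wz": -0.42, "dx": 0, "dy": 0, "dz": 0, "fingers": 1}, {"wx": 0.9, "wy": 0.44, "wz": -0.42, "dx": 0, "dy": 0, "dz": 0, "fingers": 1}, {"wx": 0, "wy": 0, "wz": 0, "dx": 0, "dy": 0.87, "dz": 0.4, "fingers": 1}, {"wx": 0, "wy": 0, "wz": 0, "dx": 0, "dy": 0.87, "dz": 0.4, "fingers": 1}, {"wx": 0, "wy": 0, "wz": 0, "dx": 0, "dy": 0.87, "dz": 0.4, "fingers": 1}, {"wx": 0, "wy": 0, "wz": 0, "dx": 0.2, "dy": 0.87, "dz": 0.4, "fingers": 1}, {"wx": 0, "wy": 0, "wz": 0, "dx": 0.4, "dy": 0.87, "dz": 0.4, "fingers": 1}, {"wx": 0, "wy": 0, "wz": 0, "dx": 0.5, "dy": 0.87, "dz": 0.4, "fingers": 1}, {"wx": 0, "wy": 0, "wz": 0, "dx": 0.6, "dy": 0.87, "dz": 0.38, "fingers": 1}, {"wx": 0, "wy": 0, "wz": 0, "dx": 0, "dy": 0, "dz": 0, "fingers": 1}])

```text
t: 33.0
eef_pos: [0.4558, 0.1016, 0.0625]
eef_rot: [0.611, 1.564, -2.525]
force: [-0.8, 0.0, 0.4]
grip_width: 0.0854
```

```bash
python3 - <<'E'
from h import *
to([.4586,.1064,.0085],Rdown(.008-np.pi/2)); print(observe()["q"].round(2))
E
```

```text
t 33.00 pos [0.4558 0.1016 0.0625] w 0.0854
turn units [-0.03  0.08 -0.06] | shift after turn [ 2.16 -0.19 -0.11] | shift before turn [ 2.16 -0.2  -0.13]
[-0.73  0.79  0.69  2.16 -1.01  0.57 -0.83]
```

Emit:
step_arm(plan=[{"wx": 0, "wy": 0.08, "wz": -0.06, "dx": 0.5, "dy": -0.19, "dz": -0.11, "fingers": 1}, {"wx": 0, "wy": 0, "wz": 0, "dx": 0.5, "dy": 0, "dz": 0, "fingers": 1}, {"wx": 0, "wy": 0, "wz": 0, "dx": 0.5, "dy": 0, "dz": 0, "fingers": 1}, {"wx": 0, "wy": 0, "wz": 0, "dx": 0.4, "dy": 0, "dz": 0, "fingers": 1}, {"wx": 0, "wy": 0, "wz": 0, "dx": 0.2, "dy": 0, "dz": 0, "fingers": 1}, {"wx": 0, "wy": 0, "wz": 0, "dx": 0, "dy": 0, "dz": 0, "fingers": 1}], newtons=60)

```text
t: 33.5
eef_pos: [0.4617, 0.1116, 0.0105]
eef_rot: [-2.21, 1.566, 0.944]
force: [-0.6, -0.1, -0.6]
grip_width: 0.0853
```

```bash
python3 - <<'E'
from h import *
to([.4586,.1064,.0095],Rdown(.008-np.pi/2)); print(observe()["q"].round(2),observe()["force"].round(1))
E
```

```text
t 33.50 pos [0.4617 0.1116 0.0105] w 0.0853
turn units [ 0.06 -0.04  0.05] | shift after turn [0.04 0.21 0.13] | shift before turn [0.04 0.21 0.13]
[-0.59  0.84  0.45  2.16 -1.07  0.38 -0.8 ] [-0.6 -0.1 -0.6]
```

Emit:
step_arm(plan=[{"wx": 0.06, "wy": -0.04, "wz": 0.05, "dx": 0.03, "dy": 0.2, "dz": 0.12, "fingers": 1}, {"wx": 0, "wy": 0, "wz": 0, "dx": 0, "dy": 0, "dz": 0, "fingers": 1}, {"wx": 0, "wy": 0, "wz": 0, "dx": 0, "dy": 0, "dz": 0, "fingers": -1}, {"wx": 0, "wy": 0, "wz": 0, "dx": 0, "dy": 0, "dz": 0, "fingers": -1}, {"wx": 0, "wy": 0, "wz": 0, "dx": 0, "dy": 0, "dz": 0, "fingers": -1}, {"wx": 0, "wy": 0, "wz": 0, "dx": 0, "dy": 0, "dz": 0, "fingers": -1}, {"wx": 0, "wy": 0, "wz": 0, "dx": 0, "dy": 0, "dz": 0, "fingers": -1}, {"wx": 0, "wy": 0, "wz": 0, "dx": 0, "dy": 0, "dz": 0, "fingers": -1}])

```text
t: 34.17
eef_pos: [0.4599, 0.1071, 0.0112]
eef_rot: [-2.882, 1.568, 0.268]
force: [-1.3, -0.5, 6.5]
grip_width: 0.0357
```

```bash
python3 - <<'E'
from h import *
o=observe(); print(o["eef_pos"],o["force"].round(1),o["grip_width"],o["q"].round(2))
to([.4586,.1064,.0095],Rdown(.008-np.pi/2))
E=np.eye(3)
p,d=get_image("side"); cv2.imwrite("pics/side22.png",p)
y=o["eef_pos"][1]-.0
overlay("side",p,[(place(Lpoly(1),.4726,y,.008,.02),(255,255,255)),(place(Lpoly(1),.4726,y,.008,.0),(0,255,255))],[205,145,305,215],8,f"pics/o22.png")
E
```

```text
[0.45987536 0.10707192 0.01120291] [-1.3 -0.5  6.5] 0.03565908081149579 [-0.59  0.84  0.45  2.17 -1.07  0.38 -0.79]
t 34.17 pos [0.4599 0.1071 0.0112] w 0.0357
turn units [ 0.01 -0.04  0.01] | shift after turn [0.07 0.03 0.05] | shift before turn [0.07 0.03 0.05]
```

View pics/o22.png

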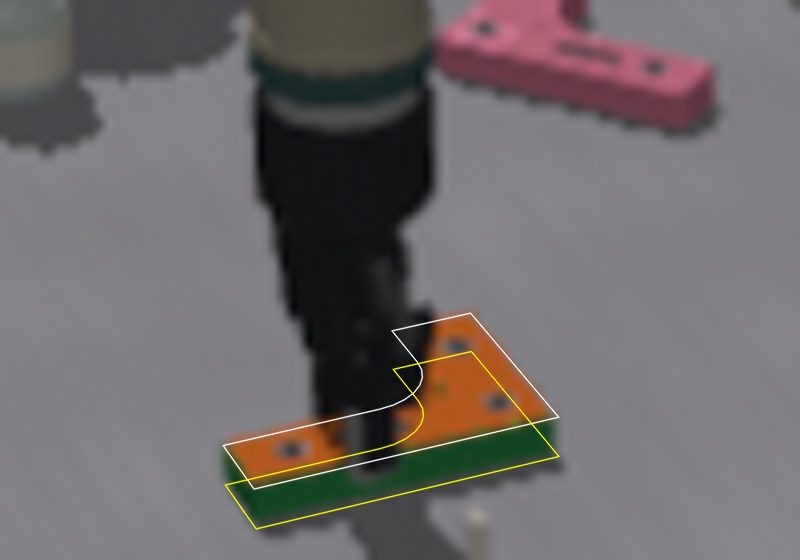

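Emit:
step_arm(plan=[{"wx": 0, "wy": 0, "wz": 0, "dx": -0.5, "dy": 0, "dz": 0, "fingers": -1}, {"wx": 0, "wy": 0, "wz": 0, "dx": -0.8, "dy": 0, "dz": 0, "fingers": -1}, {"wx": -0.76, "wy": 0, "wz": 0, "dx": -0.8, "dy": 0, "dz": 0, "fingers": -1}, {"wx": -0.76, "wy": 0, "wz": 0, "dx": -0.8, "dy": 0, "dz": 0, "fingers": -1}, {"wx": -0.76, "wy": 0, "wz": 0, "dx": -0.4, "dy": 0, "dz": 0, "fingers": -1}, {"wx": 0, "wy": 0, "wz": 0, "dx": 0, "dy": 0, "dz": 0, "fingers": -1}], newtons=80)

```text
t: 34.72
eef_pos: [0.4605, 0.1074, 0.0948]
eef_rot: [-3.053, 1.565, 0.259]
force: [-0.5, 0.8, -2.5]
grip_width: 0.0355
```

```bash
python3 - <<'E'
from h import *
o=observe(); print(o["force"].round(1),o["grip_width"],o["q"].round(2))
to([.4710,-.2251,.075],Rdown(.167-np.pi/2))
E
```

```text
[-0.5  0.8 -2.5] 0.035490349056175326 [-0.71  0.7   0.64  2.14 -0.82  0.55 -0.85]
t 34.72 pos [0.4605 0.1074 0.0948] w 0.0355
turn units [ 0.05 -0.08  0.01] | shift after turn [ 0.79 13.19  1.8 ] | shift before turn [ 0.78 13.18  1.85]
```

Emit:
step_arm(plan=[{"wx": 0.05, "wy": -0.08, "wz": 0, "dx": 0, "dy": 0.9, "dz": 0.13, "fingers": -1}, {"wx": 0, "wy": 0, "wz": 0, "dx": 0, "dy": 0.95, "dz": 0.13, "fingers": -1}, {"wx": 0, "wy": 0, "wz": 0, "dx": 0, "dy": 0.95, "dz": 0.13, "fingers": -1}, {"wx": 0, "wy": 0, "wz": 0, "dx": 0, "dy": 0.95, "dz": 0.13, "fingers": -1}, {"wx": 0, "wy": 0, "wz": 0, "dx": 0, "dy": 0.95, "dz": 0.13, "fingers": -1}, {"wx": 0, "wy": 0, "wz": 0, "dx": 0, "dy": 0.95, "dz": 0.13, "fingers": -1}, {"wx": 0, "wy": 0, "wz": 0, "dx": 0, "dy": 0.95, "dz": 0.13, "fingers": -1}, {"wx": 0, "wy": 0, "wz": 0, "dx": 0, "dy": 0.95, "dz": 0.13, "fingers": -1}, {"wx": 0, "wy": 0, "wz": 0, "dx": 0, "dy": 0.95, "dz": 0.13, "fingers": -1}, {"wx": 0, "wy": 0, "wz": 0, "dx": 0, "dy": 0.95, "dz": 0.13, "fingers": -1}])

```text
t: 35.55
eef_pos: [0.4656, -0.1321, 0.0922]
eef_rot: [-0.215, 1.566, 3.09]
force: [0.6, -0.2, -1.8]
grip_width: 0.0354
```

Emit:
step_arm(plan=[{"wx": 0, "wy": 0, "wz": 0, "dx": 0.2, "dy": 0.95, "dz": 0.13, "fingers": -1}, {"wx": 0, "wy": 0, "wz": 0, "dx": 0.2, "dy": 0.95, "dz": 0.13, "fingers": -1}, {"wx": 0, "wy": 0, "wz": 0, "dx": 0.2, "dy": 0.95, "dz": 0.13, "fingers": -1}, {"wx": 0, "wy": 0, "wz": 0, "dx": 0.2, "dy": 0.88, "dz": 0.13, "fingers": -1}, {"wx": 0, "wy": 0, "wz": 0, "dx": 0, "dy": 0, "dz": 0, "fingers": -1}, {"wx": 0, "wy": 0, "wz": 0, "dx": 0, "dy": 0, "dz": 0, "fingers": -1}])

```text
t: 36.05
eef_pos: [0.4677, -0.2265, 0.0721]
eef_rot: [-0.129, 1.566, -3.109]
force: [-0.3, 1.4, -2.2]
grip_width: 0.0355
```

```bash
python3 - <<'E'
from h import *
o=observe(); print(o["force"].round(1),o["grip_width"],o["q"].round(2))
to([.4710,-.2251,.0205],Rdown(.167-np.pi/2))
e=o["eef_pos"]; X=np.array([np.cos(.167),np.sin(.167)]); G=e[:2]+.0127*X; print("guide guess",G)
P=Lpoly(1);N=Lpoly(1,.002)
for n,b in (("side",[255,180,355,270]),("top",[320,165,400,245])):
    p,d=get_image(n); cv2.imwrite(f"pics/{n}23.png",p)
    z=e[2]-.0012
    overlay(n,p,[(place(P,*G,.167,z+.01),(255,255,255)),(place(P,*G,.167,z-.01),(255,255,0)),(place(N,.4825,-.223,.167,.018),(0,255,255))],b,8,f"pics/o23{n}.png")
E
```

```text
[-0.3  1.4 -2.2] 0.035544476961573236 [ 0.04  0.77  0.56  2.02 -0.74  0.57 -0.29]
t 36.05 pos [ 0.4677 -0.2265  0.0721] w 0.0355
turn units [-0.09  0.07  0.01] | shift after turn [ 2.06 -0.03 -0.14] | shift before turn [ 2.06 -0.03 -0.15]
guide guess [ 0.48023802 -0.22440743]
```

View pics/o23side.png

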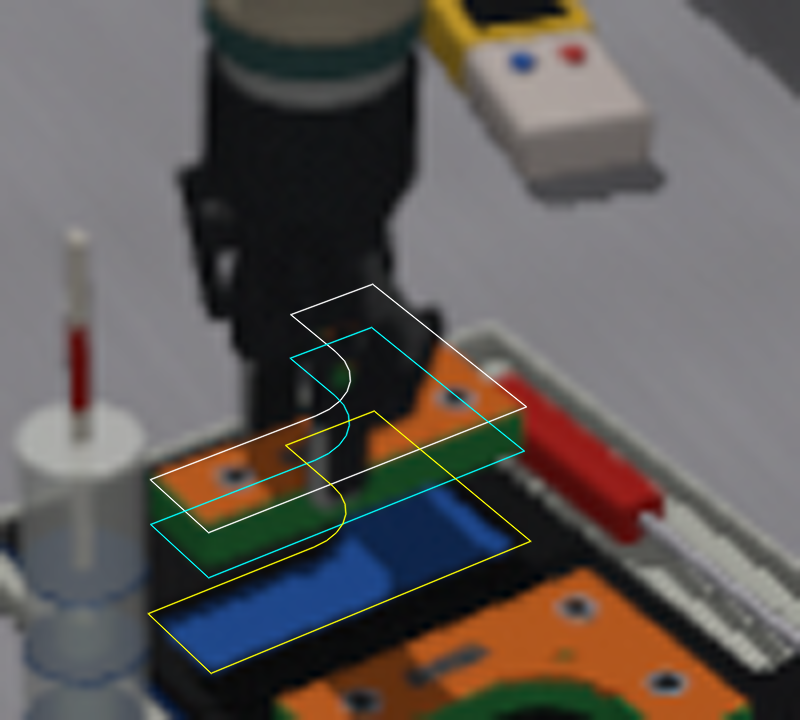

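View pics/o23top.png

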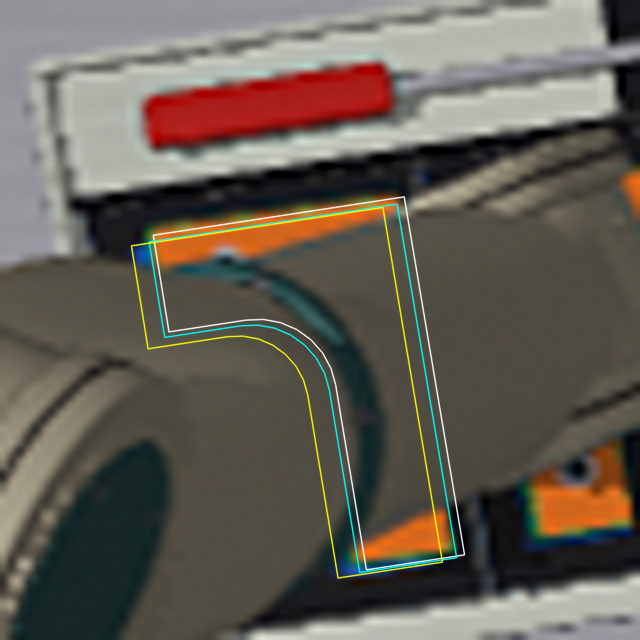

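Emit:
step_arm(plan=[{"wx": -0.09, "wy": 0.07, "wz": 0, "dx": 0.5, "dy": 0.02, "dz": -0.14, "fingers": -1}, {"wx": 0, "wy": 0, "wz": 0, "dx": 0.5, "dy": 0, "dz": 0, "fingers": -1}, {"wx": 0, "wy": 0, "wz": 0, "dx": 0.4, "dy": 0, "dz": 0, "fingers": -1}, {"wx": 0, "wy": 0, "wz": 0, "dx": 0.15, "dy": 0, "dz": 0, "fingers": -1}, {"wx": 0, "wy": 0, "wz": 0, "dx": 0, "dy": 0, "dz": 0, "fingers": -1}, {"wx": 0, "wy": 0, "wz": 0, "dx": 0, "dy": 0, "dz": 0, "fingers": -1}])

```text
t: 36.65
eef_pos: [0.4723, -0.225, 0.0345]
eef_rot: [-2.93, 1.569, 0.383]
force: [0.4, 0.5, -2.4]
grip_width: 0.0353
```

```bash
python3 - <<'E'
from h import *
o=observe(); print(o["force"].round(1),o["grip_width"],o["q"].round(2))
to([.4720,-.2256,.0205],Rdown(.167-np.pi/2))
e=o["eef_pos"]; X=np.array([np.cos(.167),np.sin(.167)]); G=e[:2]+.0127*X; print("guide guess",G)
P=Lpoly(1);N=Lpoly(1,.002)
for n,b in (("side",[255,180,355,270]),("top",[320,165,400,245])):
    p,d=get_image(n); cv2.imwrite(f"pics/{n}24.png",p)
    z=e[2]-.0012
    overlay(n,p,[(place(P,.4825,-.223,.167,z+.01),(255,255,255)),(place(P,.4825,-.223,.167,z-.01),(255,255,0)),(place(N,.4825,-.223,.167,.018),(0,255,255))],b,8,f"pics/o24{n}.png")
E
```

```text
[ 0.4  0.5 -2.4] 0.035251255244772184 [ 0.09  0.82  0.48  2.02 -0.81  0.49 -0.23]
t 36.65 pos [ 0.4723 -0.225   0.0345] w 0.0353
turn units [ 0.07 -0.02  0.  ] | shift after turn [0.56 0.02 0.01] | shift before turn [0.56 0.02 0.01]
guide guess [ 0.48478246 -0.22292403]
```

View pics/o24side.png

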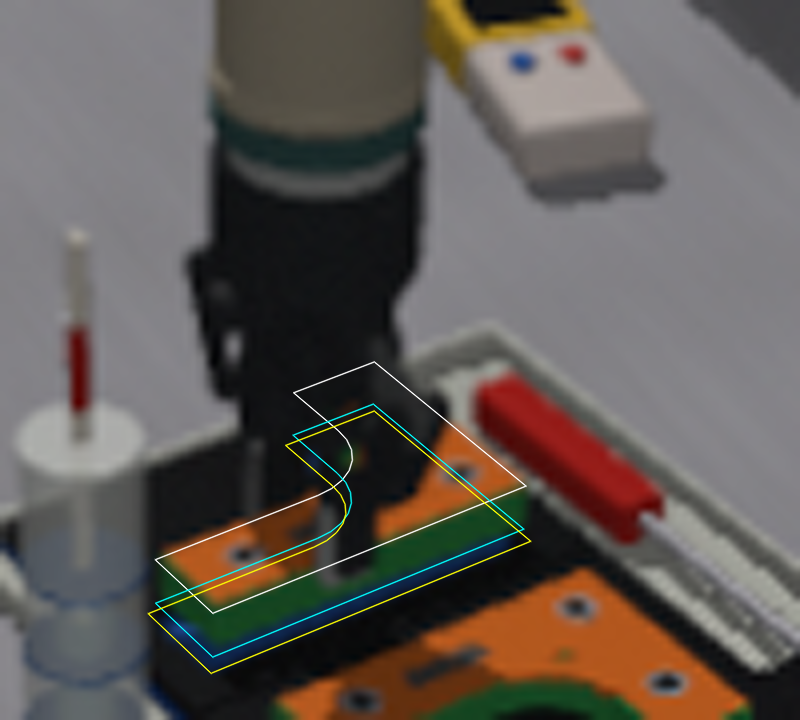

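View pics/o24top.png

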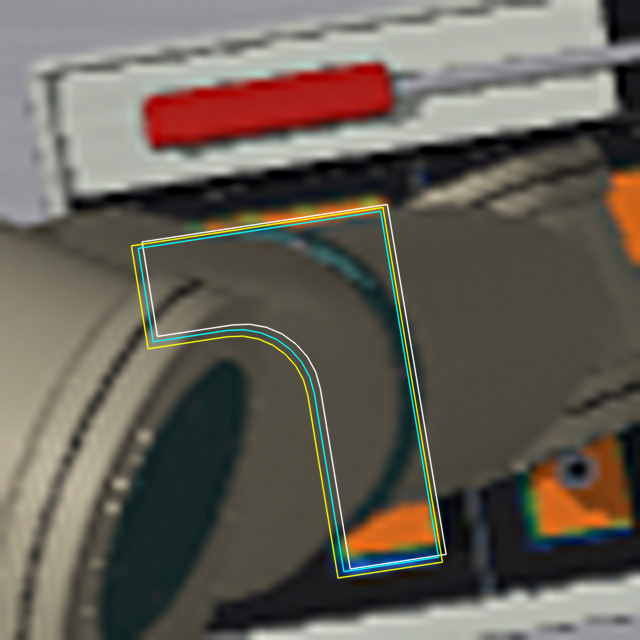

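Emit:
step_arm(plan=[{"wx": 0.05, "wy": 0, "wz": 0, "dx": 0.1, "dy": 0.03, "dz": 0.08, "fingers": -1}, {"wx": 0, "wy": 0, "wz": 0, "dx": 0.1, "dy": 0, "dz": 0, "fingers": -1}, {"wx": 0, "wy": 0, "wz": 0, "dx": 0.1, "dy": 0, "dz": 0, "fingers": -1}, {"wx": 0, "wy": 0, "wz": 0, "dx": 0, "dy": 0, "dz": 0, "fingers": -1}, {"wx": 0, "wy": 0, "wz": 0, "dx": 0, "dy": 0, "dz": 0, "fingers": -1}])

```text
t: 37.17
eef_pos: [0.4703, -0.2268, 0.0271]
eef_rot: [3.111, 1.569, 0.137]
force: [-1.1, -0.5, 2.7]
grip_width: 0.0352
```

Emit:
step_arm(plan=[{"wx": 0, "wy": 0, "wz": 0, "dx": 0.06, "dy": 0, "dz": 0, "fingers": -1}, {"wx": 0, "wy": 0, "wz": 0, "dx": 0, "dy": 0, "dz": 0, "fingers": -1}, {"wx": 0, "wy": 0, "wz": 0, "dx": 0, "dy": 0, "dz": 0, "fingers": -1}])

```text
t: 37.42
eef_pos: [0.4702, -0.2268, 0.0256]
eef_rot: [2.961, 1.569, -0.013]
force: [-3.4, -1.6, 5.5]
grip_width: 0.0356
```

```bash
python3 - <<'E'
from h import *
o=observe(); print(o["force"].round(1),o["ft_torque"].round(2),o["eef_pos"])
e=o["eef_pos"]
P=Lpoly(1);N=Lpoly(1,.002)
for n,b in (("side",[255,190,355,280]),("top",[350,215,400,255])):
    p,d=get_image(n); cv2.imwrite(f"pics/{n}25.png",p)
    z=e[2]-.0012
    overlay(n,p,[(place(P,.4825,-.223,.167,z+.01),(255,255,255)),(place(N,.4825,-.223,.167,.018),(0,255,255))],b,8 if n=="side" else 14,f"pics/o25{n}.png")
E
```

```text
[-3.4 -1.6  5.5] [0.09 0.27 0.09] [ 0.47018004 -0.22684693  0.02564862]
```

View pics/o25side.png

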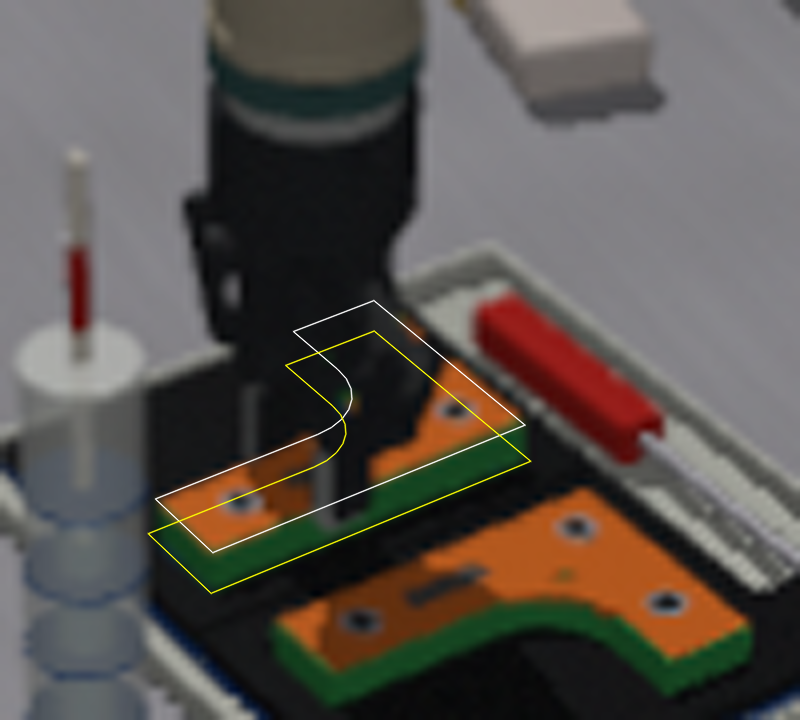

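View pics/o25top.png

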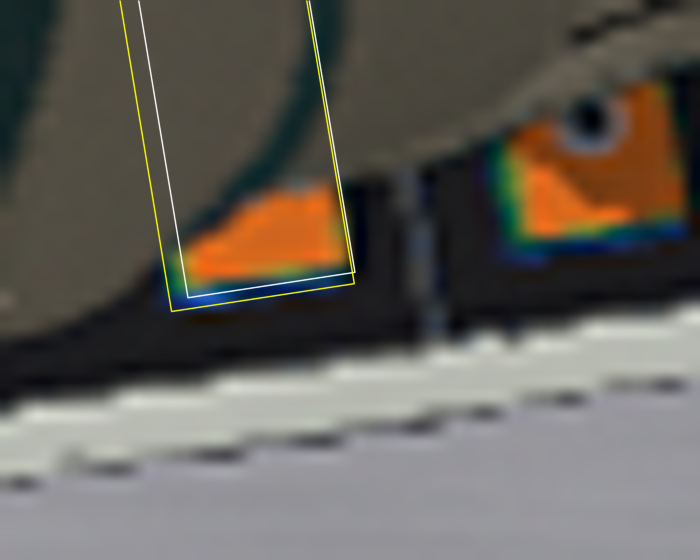

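Emit:
step_arm(plan=[{"wx": 0, "wy": 0, "wz": 0, "dx": -0.06, "dy": 0, "dz": 0.07, "fingers": -1}, {"wx": 0, "wy": 0, "wz": 0, "dx": 0.06, "dy": 0, "dz": 0, "fingers": -1}, {"wx": 0, "wy": 0, "wz": 0, "dx": 0.06, "dy": 0, "dz": 0, "fingers": -1}, {"wx": 0, "wy": 0, "wz": 0, "dx": 0, "dy": 0, "dz": 0, "fingers": -1}, {"wx": 0, "wy": 0, "wz": 0, "dx": 0, "dy": 0, "dz": 0, "fingers": -1}])

```text
t: 37.93
eef_pos: [0.4686, -0.2263, 0.0234]
eef_rot: [-2.505, 1.569, 0.804]
force: [0.1, -0.2, -2.2]
grip_width: 0.0354
```

Emit:
step_arm(plan=[{"wx": 0, "wy": 0, "wz": 0, "dx": 0.05, "dy": 0, "dz": 0, "fingers": -1}, {"wx": 0, "wy": 0, "wz": 0, "dx": 0.05, "dy": 0, "dz": 0, "fingers": -1}, {"wx": 0, "wy": 0, "wz": 0, "dx": 0, "dy": 0, "dz": 0, "fingers": -1}, {"wx": 0, "wy": 0, "wz": 0, "dx": 0, "dy": 0, "dz": 0, "fingers": -1}])

```text
t: 38.27
eef_pos: [0.4687, -0.2266, 0.0214]
eef_rot: [-2.963, 1.569, 0.346]
force: [-0.7, 0.2, -0.1]
grip_width: 0.0356
```

Touching floor. Press slightly, release and go up.

Emit:
step_arm(plan=[{"wx": 0, "wy": 0, "wz": 0, "dx": 0.04, "dy": 0, "dz": 0, "fingers": -1}, {"wx": 0, "wy": 0, "wz": 0, "dx": 0, "dy": 0, "dz": 0, "fingers": -1}, {"wx": 0, "wy": 0, "wz": 0, "dx": 0, "dy": 0, "dz": 0, "fingers": 0.3}, {"wx": 0, "wy": 0, "wz": 0, "dx": 0, "dy": 0, "dz": 0, "fingers": 0.35}, {"wx": 0, "wy": 0, "wz": 0, "dx": 0, "dy": 0, "dz": 0, "fingers": 0.35}, {"wx": 0, "wy": 0, "wz": 0, "dx": -0.5, "dy": 0, "dz": 0, "fingers": 0.35}, {"wx": 0, "wy": 0, "wz": 0, "dx": -0.8, "dy": 0, "dz": 0, "fingers": 0.35}, {"wx": 0, "wy": 0, "wz": 0, "dx": -1, "dy": 0, "dz": 0, "fingers": 0.4}, {"wx": 0, "wy": 0, "wz": 0, "dx": -1, "dy": 0, "dz": 0, "fingers": 1}, {"wx": 0, "wy": 0, "wz": 0, "dx": -1, "dy": 0, "dz": 0, "fingers": 1}])

```text
t: 39.1
eef_pos: [0.4683, -0.2268, 0.1287]
eef_rot: [-2.953, 1.57, 0.356]
force: [0.5, -0.6, 0.1]
grip_width: 0.0813
```

Emit:
step_arm(plan=[{"wx": 0, "wy": 0, "wz": 0, "dx": -0.5, "dy": -1, "dz": 0, "fingers": 1}, {"wx": 0, "wy": 0, "wz": 0, "dx": -0.5, "dy": -1, "dz": 0, "fingers": 1}, {"wx": 0, "wy": 0, "wz": 0, "dx": 0, "dy": -1, "dz": 0, "fingers": 1}, {"wx": 0, "wy": 0, "wz": 0, "dx": 0, "dy": -1, "dz": 0, "fingers": 1}, {"wx": 0, "wy": 0, "wz": 0, "dx": 0, "dy": -1, "dz": 0, "fingers": 1}, {"wx": 0, "wy": 0, "wz": 0, "dx": 0, "dy": -1, "dz": 0, "fingers": 1}, {"wx": 0, "wy": 0, "wz": 0, "dx": 0, "dy": -1, "dz": 0, "fingers": 1}, {"wx": 0, "wy": 0, "wz": 0, "dx": 0, "dy": -1, "dz": 0, "fingers": 1}, {"wx": 0, "wy": 0, "wz": 0, "dx": 0, "dy": -1, "dz": 0, "fingers": 1}, {"wx": 0, "wy": 0, "wz": 0, "dx": 0, "dy": -1, "dz": 0, "fingers": 1}])

```text
t: 39.93
eef_pos: [0.4265, 0.0208, 0.1529]
eef_rot: [3.12, 1.569, 0.147]
force: [0.3, -0.2, -0.5]
grip_width: 0.0852
```

```bash
python3 - <<'E'
from h import *
o=observe(); print(o["t"],o["force"].round(1),o["eef_pos"])
P=Lpoly(1);Q=Lpoly(-1)
for n,b in (("side",[255,190,355,280]),("top",[320,150,435,255])):
    p,d=get_image(n); cv2.imwrite(f"pics/{n}26.png",p)
    for h,x0 in ((1,[.4825,-.223,.167]),(-1,[.495,-.2998,.167])):
        x0=np.array(x0); uv=proj(n,[[*x0[:2],.03]])[0]; bb=[int(uv[0])-42,int(uv[1])-42,int(uv[0])+42,int(uv[1])+42]
        try: print(n,h,fit(n,p,"orange",m_face(h,.03),x0,bb))
        except Exception as ex: print(ex)
    overlay(n,p,[(place(P,.4825,-.223,.167,.03),(255,255,255)),(place(Q,.495,-.2998,.167,.03),(255,255,255))],b,8 if n=="side" else 6,f"pics/o26{n}.png")
    if n=="side":
        for h,x in ((1,[.4825,-.223,.167]),(-1,[.495,-.2998,.167])):
            pass
E
```

```text
39.9333 [ 0.3 -0.2 -0.5] [0.42651965 0.02083928 0.15291692]
side 1 (array([ 0.4826, -0.2222,  0.1659]), np.float64(63.4), np.float32(479.0))
side -1 (array([ 0.4958, -0.2983,  0.156 ]), np.float64(69.9), np.float32(543.0))
top 1 (array([ 0.4828, -0.2229,  0.1528]), np.float64(62.7), np.float32(725.0))
top -1 (array([ 0.4967, -0.2993,  0.1687]), np.float64(54.4), np.float32(739.0))
```

View pics/o26side.png

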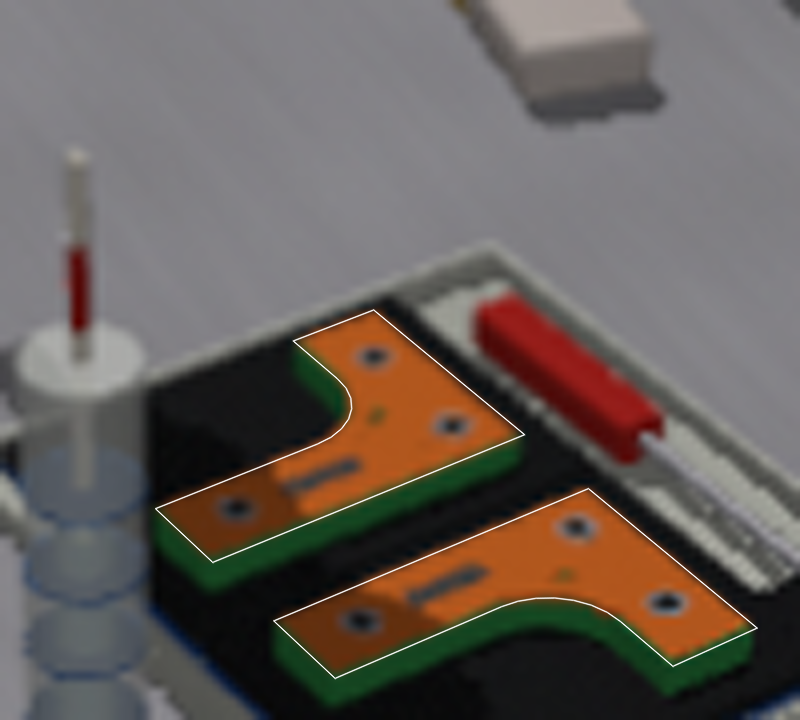

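View pics/o26top.png

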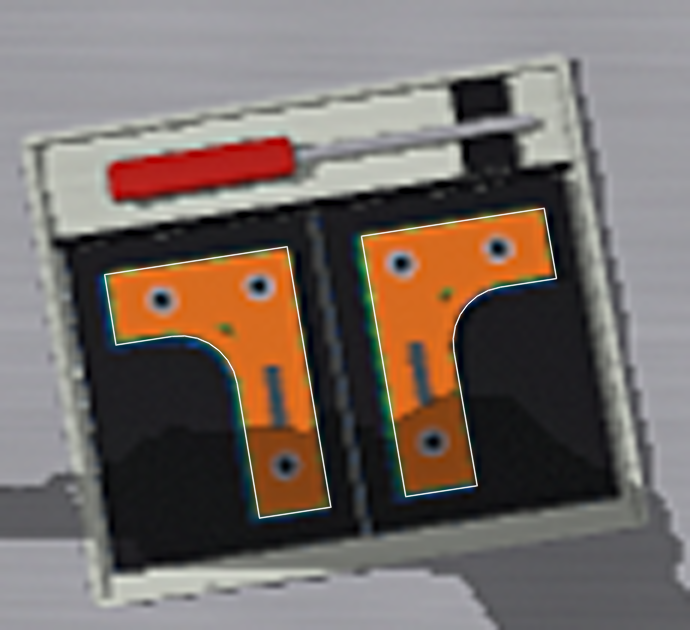

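```bash
python3 - <<'E'
from h import *
p,d=get_image("top"); c=CAL["top"]; E=np.array(c["extrinsics"])
for h,x in ((1,(.4828,-.2229,.16)),(-1,(.4965,-.2993,.167))):
    m=np.zeros(d.shape,np.uint8); cv2.fillPoly(m,[np.round(proj("top",place(Lpoly(h,-.006),*x,.03))).astype(np.int32)],1)
    v,u=np.nonzero((m>0)&(d>0)); n=cv2.undistortPoints(np.c_[u,v].astype(float).reshape(-1,1,2),c["mtx"],c["dist_coeffs"]).reshape(-1,2)
    W=(np.c_[n,np.ones(len(n))]*d[v,u][:,None]-E[:3,3])@E[:3,:3]
    A=np.c_[W[:,:2]-W[:,:2].mean(0),np.ones(len(W))]; s=np.linalg.lstsq(A,W[:,2],rcond=None)[0]; r=W[:,2]-A@s
    k=np.abs(r)<2*r.std(); s=np.linalg.lstsq(A[k],W[k,2],rcond=None)[0]; print(h,"slopes",s[:2].round(4),"z",s[2].round(4),"std",r.std().round(4),len(k))
E
```

```text
1 slopes [-0.0043  0.0103] z 0.0299 std 0.0039 571
-1 slopes [0.0011 0.0088] z 0.0299 std 0.004 561
```

```bash
python3 - <<'E'
from workcell import *
print(close_job())
E
```

```text
the job is handed in; nothing more can be done
None
```

Both guides are in the nests of their own hand, orange face up, and the job is handed in. The clock stood at about 40 s of the 72 s allowed; `close_job()` gives no verdict.

- **Right-hand guide:** it already lay orange up. I picked it up by the long arm, turned it and set it in its nest.
- **Left-hand guide:** it lay green up. I gripped it by the short arm and stood it on its long-arm edge, then regripped from the orange side and laid it flat. I then picked it up by the long arm and set it in its nest. It first caught the pocket rim with about 5 N, and after a shift of about 2 mm it went in freely.

My last checks with the arm clear:

| Check | Left guide | Right guide |
|---|---|---|
| Distance from measured home point, top camera | about 1 mm | about 1.5 mm |
| Distance from measured home point, side camera | about 1 mm | about 2 mm |
| Angle off the nest's long arm | within 0.02 rad | within 0.02 rad |
| Top face height (30 mm when fully home) | 29.9 mm | 29.9 mm |
| Tilt from the depth image | about 0.011 rad | about 0.009 rad |

No check failed; where the two cameras differed, it was by about 1 mm. I did not measure the other bench objects again at the end. The arm stayed clear of them in the pictures.

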